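# Gauge the bore of a leaning eyepiece tube

## Task

Measure the bore of the black eyepiece tube with the telescoping bore gauge from its fork: turn the gauge so that its red lug drops into the tube's notch and its collar sits flush on the tube's mouth, then loosen the knob so that the plungers spring out against the bore, tighten the knob fully again in there, and draw the gauge straight out with the reading locked. Hang it back upright in the fork, collar flat on the prongs, and leave the tube and everything else standing where it is.

Things in the scene. Friction and masses are not known exactly. Their poses are not given: they have to be found in the camera images.
- gauge_collar (a point): Bore gauge (loose, 0.3 kg, 121 mm long, round): point on its axis in the underside of its aluminium collar (disc 50 mm across, 5 mm thick). z along the gauge to its knob; -x to the red lug (red stripe on the collar). Above: blue handle at 5 to 45 mm, knob at 46 to 73 mm. At the start it hangs upright in the fork, lug to the fork's open end, knob tight, plungers in.
- gauge_head (a point): Middle of the gauge's head, 38 mm below gauge_collar, same axes: plungers along x, 22 mm over the tips when in, 32 in the tube, 40 fully out. From the collar down: spigot 29.4 mm across to -10 mm (last 4 mm tapered to 23), shank 16 across to -48 mm. Red lug on the spigot: 5.5 mm wide, 0 to -5 mm, reaching 20.5 mm from the axis to -x.
- gauge_handle (a point): Centre of the gauge's blue round handle (22 mm across, 40 mm long), on the axis 26 mm above gauge_collar, 21 mm above the collar's top side: hold the gauge here to carry it. Axes as gauge_collar.
- gauge_knob (a point): Dark round knurled knob on top of the gauge, 16 mm across, 27 mm long; point on its axis 66 mm above gauge_collar, 21 mm above the handle's top, 7 mm below the knob's top: grip here to turn it. z along the gauge; -x to the white line on the knob.
- knob (a joint): Turn of the gauge's knob, rad: 0 = tight (at its stop, plungers locked), growing counter-clockwise seen from the knob end to the stop at 1.4. It stays where it is left; turning takes about 0.1 N m. From about 0.6 on the plungers are free and spring out by themselves; back below 0.3 they are locked where they stand.
- plunger (a joint): How far each of the gauge's two brass plungers has come out, m: 0 = in, 0.005 to 0.006 bearing on the tube's bore, 0.009 = fully out in free air. Both move alike, outwards by spring (about 2 N). With the knob tight they do not move.
- tube_mouth (a point): Centre of the mouth of the black eyepiece tube with bright rim, in the rim's plane, about 0.10 m above the worktop. z along the bore, outwards, leaning to the robot by 24 to 37 degrees (varies; stiffly clamped in a fixed stand); -x to the rim's notch, above the red mark. Bore 32 mm, 58 mm deep; outside 42 mm; notch 8.5 mm wide, 8 deep. With the gauge home, gauge_collar coincides with this point and axes.
- rest_seat (a point): Gauge's fixed fork: aluminium plate 8 mm thick on a column, top side 72 mm above the worktop. Point in that top plane where gauge_collar is when the gauge hangs there, mid-slot. z up; slot 36 mm wide along x, open at -x (30 mm off), closed 21 mm off at +x. The gauge goes in from above or through the open end, lug along the slot to -x.
- dropper_eosin: Bystander: amber dropper bottle, red contents, black rubber bulb, 33 mm across, 100 mm high, loose, beside the fork. Origin at the centre of its foot, z up.
- dropper_iodine: Bystander: amber dropper bottle with a red collar, 33 mm across, 100 mm high, loose, on the fork's other side. Origin at the centre of its foot, z up.
- dropper_blue: Bystander: amber dropper bottle, blue contents, 33 mm across, 100 mm high, loose, beside the tube's stand. Origin at the centre of its foot, z up.
- objective_case: Bystander: white screw pot with black lid, 33 mm across, 49 mm high, loose, on the other side of the tube's stand. Origin at the centre of its foot, z up.
- eyepiece_1: Bystander: black eyepiece, 30 mm across, 42 mm high, standing loose in front of the tube's stand. Origin at the centre of its foot, z up.
- wash_bottle: Bystander: white wash bottle with red spout, 182 mm high, loose, between the fork and the tube. The bottle is 61 mm across and centred 21 mm from its origin on its +y side; the spout reaches 52 mm to its -y side at 150 to 182 mm height. Origin on the worktop, z up.
Not all that is in view belongs to the job. What is shaped like the part that bears tube_mouth but yellow is not meant.

How it is judged (in metres and radians):
On the way, in this order (a step that is already met when the one before it is completed fails the run):
1. the gauge is home in the tube: lug in the notch, collar flush on the mouth, knob tight and plungers still in (distance between gauge_collar and tube_mouth below 0.0035 m and z of gauge_collar in the frame of tube_mouth below 0.002 m and angle between the z axis of gauge_collar and the z axis of tube_mouth, either way round below 0.06 rad and angle between the x axis of gauge_collar and the x axis of tube_mouth, either way round below 0.35 rad and value of joint plunger below 0.002 m and value of joint knob below 0.15 rad), for 0.2 s.
2. the knob has been loosened and the plungers have sprung out against the bore, the gauge still in the notch (distance between gauge_collar and tube_mouth below 0.005 m and z of gauge_collar in the frame of tube_mouth below 0.0035 m and angle between the z axis of gauge_collar and the z axis of tube_mouth, either way round below 0.12 rad and angle between the x axis of gauge_collar and the x axis of tube_mouth, either way round below 0.35 rad and value of joint plunger between 0.0042 and 0.0066 m and value of joint knob above 0.6 rad), for 0.2 s.
3. the knob is tight again, the gauge still in the notch in the tube (distance between gauge_collar and tube_mouth below 0.005 m and z of gauge_collar in the frame of tube_mouth below 0.0035 m and angle between the z axis of gauge_collar and the z axis of tube_mouth, either way round below 0.12 rad and angle between the x axis of gauge_collar and the x axis of tube_mouth, either way round below 0.35 rad and value of joint plunger between 0.0042 and 0.0066 m and value of joint knob below 0.15 rad), for 0.2 s.
4. the gauge is out of the tube with the reading still locked (distance between gauge_collar and tube_mouth above 0.06 m and value of joint plunger between 0.0042 and 0.0066 m and value of joint knob below 0.15 rad), for 0.1 s.
At the end, for the whole second after the job is handed in: The gauge hangs upright in its fork (tilt under 4 degrees), collar within 3 mm of the prongs' top side and its axis within 12 mm of the middle of the seat; knob tight (under 0.15 rad); each plunger out by 4.2 to 6.6 mm as locked in the tube; the tube's mouth within 8 mm of where it was (horizontal distance between gauge_collar and rest_seat below 0.012 m and z of gauge_collar in the frame of rest_seat between -0.003 and 0.003 m and angle between gauge_collar's own z axis and vertical below 0.07 rad and value of joint plunger between 0.0042 and 0.0066 m and value of joint knob below 0.15 rad and distance of tube_mouth from where it was at the start of the episode below 0.008 m); the robot touches nothing.
It fails at once if a dropper bottle is pushed by more than 2 cm or knocked over (distance of any of dropper_eosin, dropper_iodine, dropper_blue from where it was at the start of the episode above 0.02 m or angle between any of dropper_eosin, dropper_iodine, dropper_blue's own z axis and vertical above 0.35 rad).
It fails at once if the screw pot or the eyepiece is pushed by more than 2 cm or knocked over (distance of any of objective_case, eyepiece_1 from where it was at the start of the episode above 0.02 m or angle between any of objective_case, eyepiece_1's own z axis and vertical above 0.35 rad).
It fails at once if the wash bottle is pushed by more than 2 cm or knocked over (distance of wash_bottle from where it was at the start of the episode above 0.02 m or angle between wash_bottle's own z axis and vertical above 0.35 rad).
It also fails if it takes over 72 s, if anything falls off the work surface, if the arm or the gripper's body presses on something with over 40 N, if the wrist force passes 120 N, or if a joint passes its speed limit or range.

## Robot

A 6-joint arm with a two-finger parallel gripper is mounted at the origin on a cart in front of the work surface, level with it; the furniture and walls round the work are solid. World frame = base frame: x ahead of the robot, y to its left, z up, the work surface at z = 0. Lengths are in mm, angles in rad, forces in N, time in s.
With the tool pointing down it reaches from about 300 to 875 mm from the base axis. Payload 4.2 kg.
Tool frame: the origin (TCP) lies midway between the tips of the shut fingers; the grasp point (between the pads) lies 19 mm behind it (robot.hold_point_z is the distance from the TCP to the grasp point, in mm); z points along the fingers, y is the line along which they close (so a half turn about z gives the same grasp; the last joint's range is limited). The gripper opens to 85 mm and grips with 20 to 120 N. Pads are 22 mm wide; open, the fingers measure 114 mm over their backs; the gripper's body (76 mm by 85 mm) begins 54 mm behind the grasp point. The pads swing forward as they close: fully open they stand 13 mm farther back than shut.
Start: joints at [1.221, 0.32, 1.565, -0, 1.257, -0.02], TCP at [186.218, 544.026, 231.338] pointing down, gripper open.
Joint ranges: [-3.11, 3.11], [-0.84, 2.01], [0.21, 2.61], [-1.34, 4.49], [0.05, 2.63], [-2.56, 2.56]. Speed limits (rad/s): [2.57, 2.57, 3.14, 3.14, 3.14, 3.14].

## Interface

Orientations are given as a unit quaternion [w, x, y, z].
In Python, from cell import robot, read_camera gives the robot as it stands.
- The arm moves only by the tool carry_out, never from a script. Its argument "commands" is a list of rows, each a list of 3 entries, a list of its own where there are three numbers: the shift along the tool's x, y, z in cm, then the turn, a rotation vector about the tool's x, y, z in degrees, then the closure, from -1 (fully open) to 1 (shut). In form: [[[x, y, z], [ax, ay, az], jaw], ...]. A call has 1 to 10 rows; each row is the pose to reach, as a shift and turn from the pose commanded when the call began, along the tool's axes at that moment; what a row does not reach only later rows make up. A row lasts 1/10 s, in which the tool goes at most 50 mm and 8.59 degrees, less where a joint would pass 70% of its speed; a pose out of reach is approached as far as the arm can. A call with a gripper value outside its range is refused whole. The fingers move at their own pace and stop on an object; "force" is the grip in N (left out, the last holds). Time passes only in rows, so rows that repeat a pose let the fingers close. It gives the time, the measured TCP pose, the force, the opening and the grip force at its end, in the units of the state.
- robot.read_state(): the state, without advancing time (a new reading comes with each control period).
- read_camera(name): name is "scene" or "top"; returns a dict with "image" (400x640x3 uint8, blue, green, red), "range_z" (400x640 float32, mm along the optical axis (not along the pixel's ray), 0 where there is no reading), "camera_matrix" (3x3 intrinsics, pixels), "R" (3x3) and "t" (3): a world point X has camera coordinates R X + t. Camera axes: x right, y down, z forward; pixel columns grow to the right and rows downward; lengths in mm; the calibration is good to about 2 mm. A picture is of the moment at which its call begins.
- robot.hand_in(): hands the job in; it is judged then, once.
The state is a dict: "time": time; "q": joint angles; "qd": joint speeds; "effort": joint torques, N m; "eef_pos": TCP position; "ee_rot": TCP orientation; "force": force on the tool from outside, world axes, zero at the start; "moment": the same for the moment, N m; "gripper_width": finger opening in mm; "gripper_force": force on a finger pad.
Only numpy, scipy, OpenCV 4.12 (cv2) and the standard library are available. Lean on these libraries where they do the work, as an engineer would, in place of code of your own. Each camera call takes 0.05 s, during which the arm holds its last target. There are 200 camera calls.

## Working session

There is one attempt and no reset: what is moved stays moved. The work goes in short steps, Python scripts to look and compute and a tool call to move; the robot and the scene stay as the last step left them, time stands still between calls to the robot, and variables do not carry over. Pictures are saved under pics/ and viewed, at most 10 in all, crops included, and the job is handed in when it is done.

Besides the shell and the picture viewer there is one more tool, called after "Emit:" by a JSON object that holds its "api" and its "payload". carry_out: Moves the arm, as the interface text tells. Its arguments: {"type":"object","properties":{"commands":{"type":"array"},"force":{"type":"number"}},"required":["commands"]}

```bash
mkdir -p pics; ls; cat > h.py <<'E'
import numpy as np, cv2
from cell import robot, read_camera
from scipy.spatial.transform import Rotation as Ro
def snap(n):
    c=read_camera(n); np.savez(f'{n}.npz',**c); return c
def world(c,u,v,z=None):
    K,R,t=c['camera_matrix'],c['R'],c['t']
    d=c['range_z'][int(v),int(u)] if z is None else z
    return R.T@(d*np.linalg.inv(K)@np.array([u,v,1.])-t)
def cloud(c):
    K,R,t=c['camera_matrix'],c['R'],c['t']; v,u=np.mgrid[0:400,0:640]
    p=np.stack([u,v,np.ones_like(u)],-1)@np.linalg.inv(K).T*c['range_z'][...,None]
    return (p-t)@R
def proj(c,X):
    p=c['camera_matrix']@(c['R']@np.asarray(X,float)+c['t']); return p[:2]/p[2]
E
python3 - <<'E'
from h import *
for n in('scene','top'):
    c=snap(n); cv2.imwrite(f'pics/{n}0.png',c['image']); print(n,c['R'].round(3).tolist(),(-c['R'].T@c['t']).round(0),c['camera_matrix'][0,0])
s=robot.read_state(); print(s)
E
```

```text
pics
scene [[-0.671, -0.741, -0.024], [-0.395, 0.385, -0.834], [0.627, -0.551, -0.551]] [-257.  619.  759.] 439.38765767486296
top [[-0.091, -0.996, -0.005], [-0.972, 0.09, -0.218], [0.217, -0.015, -0.976]] [ 272.   -7. 1085.] 410.40024497824163
{'time': 0.1, 'q': array([ 1.22100825e+00,  3.20268710e-01,  1.56553262e+00, -6.67926602e-06,
        1.25738236e+00, -2.00134559e-02]), 'qd': array([ 5.13973589e-04, -7.55165913e-05, -2.94306715e-03,  4.05089784e-04,
       -2.50482309e-03, -7.78317145e-04]), 'effort': array([ 9.70687142e-04, -4.16408908e+01, -2.34703374e+01,  1.23908389e-04,
        5.06084209e-03,  1.53356342e-05]), 'eef_pos': array([186.07148609, 543.63192965, 230.55239775]), 'ee_rot': array([-1.43133556e-04,  1.64140103e-01,  9.86436716e-01, -7.82543853e-04]), 'force': array([ 0.59325543, -0.15361322, -0.45405593]), 'moment': array([ 0.0596194 , -0.01014233,  0.00907086]), 'gripper_force': 0.0, 'gripper_width': 85.30892781207201}
```

View pics/scene0.png

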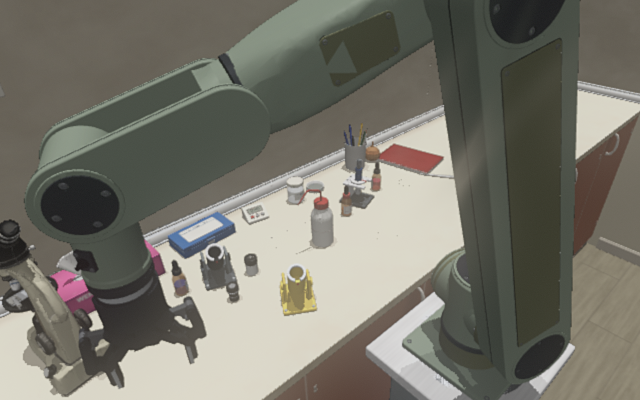

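View pics/top0.png

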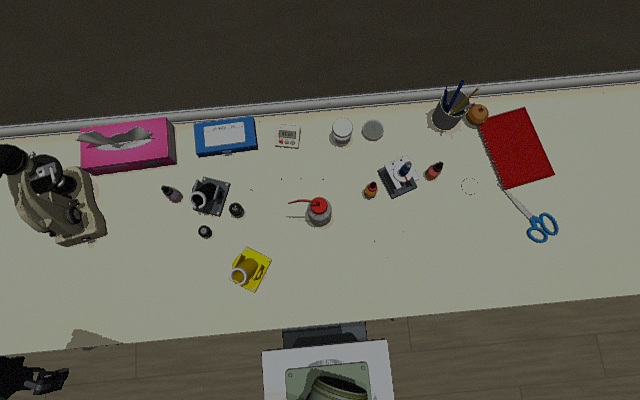

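The scene view shows the tube at about (215,255), the yellow decoy at (297,285), the wash bottle at (321,225) and the fork with the gauge at (358,180). In the top view the tube is at (205,195), the fork at (400,175) and the decoy at (247,270).

```bash
python3 - <<'E'
from h import *
S=np.load('scene.npz');T=np.load('top.npz')
def crop(c,u,v,w=32,h=24,f=6): return cv2.resize(c['image'][v-h:v+h,u-w:u+w],None,fx=f,fy=f,interpolation=cv2.INTER_CUBIC)
a=np.hstack([crop(T,205,195),crop(T,400,172)]);b=np.hstack([crop(S,217,262),crop(S,358,187)])
cv2.imwrite('pics/crops.png',np.vstack([a,b]))
P=cloud(T)
for n,(u,v) in dict(tube=(205,195),fork=(400,172)).items():
    q=P[v-22:v+22,u-26:u+26]; print(n)
    for z0 in range(20,170,10):
        m=(q[...,2]>z0)&(q[...,2]<=z0+10); 
        if m.sum()>2: print(z0,m.sum(),q[m].mean(0).round(1),q[m].min(0).round(0),q[m].max(0).round(0))
for n,p in dict(eosin=(435,170),iod=(371,189),blue=(171,193),case=(236,210),eye=(205,231),wash=(319,210),decoy=(240,270)).items():
    q=P[p[1]-16:p[1]+16,p[0]-14:p[0]+14]; m=q[...,2]>15; print(n,q[m].mean(0).round(0),q[m].min(0).round(0),q[m].max(0).round(0))
E
```

```text
tube
20 21 [560.4 273.8  25.3] [537. 231.  21.] [592. 349.  30.]
30 11 [568.1 259.7  37.3] [537. 231.  30.] [590. 288.  40.]
40 52 [556.  241.7  46.4] [502. 209.  40.] [590. 288.  50.]
50 101 [560.4 256.8  55.6] [509. 209.  50.] [590. 304.  60.]
60 131 [560.3 265.9  66. ] [530. 231.  60.] [593. 302.  70.]
70 91 [549.3 267.   74.2] [518. 233.  70.] [581. 299.  80.]
80 78 [540.  275.4  85.5] [519. 253.  80.] [566. 297.  90.]
90 85 [533.5 274.9  95. ] [512. 256.  90.] [560. 301. 100.]
100 63 [539.5 272.2 104.8] [523. 258. 100.] [554. 298. 110.]
110 18 [543.  272.7 112. ] [537. 263. 110.] [547. 285. 116.]
fork
40 8 [ 523.1 -171.1   47.7] [ 518. -176.   46.] [ 533. -166.   49.]
50 7 [ 524.3 -170.3   53.9] [ 521. -175.   51.] [ 530. -166.   57.]
60 75 [ 563.  -227.7   68.6] [ 521. -280.   63.] [ 607. -164.   70.]
70 445 [ 561.9 -234.3   74.2] [ 520. -280.   70.] [ 606. -164.   80.]
80 24 [ 554.4 -230.3   84.3] [ 525. -260.   80.] [ 580. -162.   90.]
90 15 [ 542.6 -201.4   94.7] [ 525. -243.   91.] [ 559. -161.   98.]
100 17 [ 549.2 -221.8  104.3] [ 528. -245.  101.] [ 563. -161.  110.]
110 28 [ 555.6 -237.3  115.3] [ 548. -249.  110.] [ 569. -230.  119.]
120 10 [ 554.8 -235.7  124.7] [ 552. -244.  120.] [ 561. -233.  130.]
130 10 [ 555.  -237.3  134.1] [ 551. -245.  130.] [ 563. -233.  138.]
140 40 [ 558.5 -240.4  145.1] [ 551. -249.  141.] [ 566. -233.  149.]
eosin [ 561. -327.   63.] [ 272. -350.   16.] [ 583.   -7. 1085.]
iod [ 526. -157.   59.] [ 515. -176.   15.] [ 547. -144.  103.]
blue [560. 351.  77.] [272.  -7.  16.] [ 583.  378. 1085.]
case [501. 189.  81.] [272.  -7.  16.] [ 560.  236. 1085.]
eye [454. 269.  79.] [272.  -7.  17.] [ 476.  296. 1085.]
wash [470. -18. 118.] [272. -50.  15.] [ 508.   12. 1085.]
decoy [351. 180.  86.] [272.  -7.  16.] [ 390.  211. 1085.]
```

View pics/crops.png

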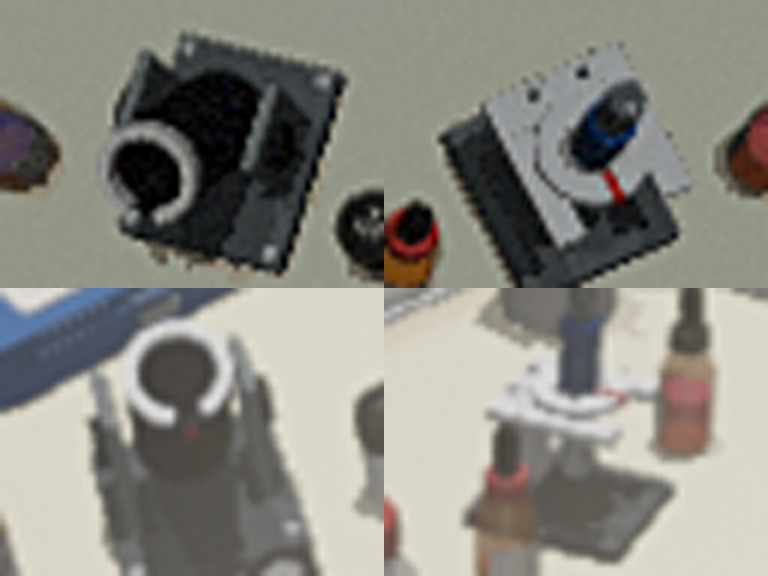

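The crops show the bright rim centred near top pixel (204,195), notch on its robot-side lower edge, with the red mark beneath it. The gauge has a blue handle and dark knob, its red stripe at about top pixel (406,171) pointing to the fork's open end.

```bash
cat >> h.py <<'E'
from scipy.optimize import least_squares
def ring(c,cen,win=(26,22),thr=None,r=18.5):
    """mid-line points of bright rim, by angular bin; returns pixel pts and gap info"""
    P=cloud(c); im=c['image'].astype(float); v,u=np.mgrid[0:400,0:640]
    near=(np.linalg.norm(P-cen,axis=-1)<26)&(abs(u-proj(c,cen)[0])<win[0])&(abs(v-proj(c,cen)[1])<win[1])
    g=im.min(-1); m=near&(g>(thr or 110))
    return u[m],v[m],P[m],g[m]
def rays(c,u,v):
    d=np.stack([u,v,np.ones_like(u)],-1)@np.linalg.inv(c['camera_matrix']).T@c['R']
    return -c['R'].T@c['t'],d
def fitring(obs,x0,r=18.5):
    def f(x):
        n=np.array([np.cos(x[4])*np.sin(x[3]),np.sin(x[4])*np.sin(x[3]),np.cos(x[3])]);out=[]
        for o,d in obs:
            X=o+d*(((x[:3]-o)@n)/(d@n))[:,None]; out.append(np.linalg.norm(X-x[:3],axis=1)-r)
        return np.concatenate(out)
    return least_squares(f,x0,loss='soft_l1',f_scale=1.5)
E
python3 - <<'E'
from h import *
S=dict(np.load('scene.npz'));T=dict(np.load('top.npz'))
cen=np.array([538,275,100.]);obs=[];al=[]
for n,c in(('top',T),('scene',S)):
    u,v,P,g=ring(c,cen); print(n,len(u),np.median(P,0).round(1),np.percentile(g,[5,50,95]))
    A=np.c_[P[:,:2],np.ones(len(P))]
    w=np.ones(len(P),bool)
    for _ in range(5):
        k=np.linalg.lstsq(A[w],P[w,2],rcond=None)[0]; w=abs(A@k-P[:,2])<4
    nn=np.array([-k[0],-k[1],1]);nn/=np.linalg.norm(nn); print('plane n',nn.round(3),np.degrees(np.arccos(nn[2])).round(1),w.sum(),'std',(A@k-P[:,2])[w].std().round(2))
    obs.append(rays(c,u[w].astype(float),v[w].astype(float)))
    for o in([obs[-1]],):
        s=fitring(o,[*cen,.5,np.pi+.3]);print('single',s.x.round(2),np.degrees(s.x[3]).round(1),np.sqrt((s.fun**2).mean()).round(2))
s=fitring(obs,[*cen,.5,np.pi+.3]);x=s.x;print('both',x.round(2),np.degrees(x[3:]).round(1),np.sqrt((s.fun**2).mean()).round(2))
n=np.array([np.cos(x[4])*np.sin(x[3]),np.sin(x[4])*np.sin(x[3]),np.cos(x[3])])
ex=np.cross([0,1,0],n);ex/=np.linalg.norm(ex);ey=np.cross(n,ex)
for o,d in obs:
    X=o+d*(((x[:3]-o)@n)/(d@n))[:,None]-x[:3]; a=np.degrees(np.arctan2(X@ey,X@ex)); h,_=np.histogram(a,36,(-180,180)); print(h, 'ex',ex.round(2))
# red mark, stripe, blue handle
for n,c in(('top',T),('scene',S)):
    P=cloud(c);hsv=cv2.cvtColor(c['image'],cv2.COLOR_BGR2HSV);red=((hsv[...,0]<8)|(hsv[...,0]>172))&(hsv[...,1]>110)
    m=red&(np.linalg.norm(P-[558,-240,77],axis=-1)<36); print(n,'stripe',m.sum(),P[m].mean(0).round(1))
    m=red&(np.linalg.norm(P-cen,axis=-1)<45); print(n,'mark',m.sum(),P[m].mean(0).round(1) if m.any() else '')
    m=(np.linalg.norm(P[...,:2]-[558,-240],axis=-1)<14)&(P[...,2]>142.5)&(P[...,2]<149);print('knobtop',m.sum(),P[m].mean(0).round(1))
    m=(np.linalg.norm(P[...,:2]-[558,-240],axis=-1)<30)&(P[...,2]>74)&(P[...,2]<80)&(c['image'].min(-1)>120);print('collar',m.sum(),P[m].mean(0).round(1),P[m].min(0).round(1),P[m].max(0).round(1))
E
```

```text
top 68 [535.2 273.7 104.9] [112.35 138.   150.  ]
plane n [-0.512  0.178  0.84 ] 32.8 65 std 1.7
single [528.2  276.83 108.2    0.68  -1.4 ] 39.2 1.41
scene 112 [534.9 273.6 106.8] [129.75 199.   217.  ]
plane n [-0.476  0.195  0.858] 30.9 82 std 1.81
single [527.33 279.91 105.9    0.53   2.7 ] 30.6 1.59
both [529.51 278.61 103.66   0.58   2.84] [ 33.1 162.9] 1.53
[1 1 2 2 3 2 2 1 4 2 2 2 1 3 3 3 2 1 3 1 2 2 3 3 2 3 2 1 2 2 1 1 0 0 0 0] ex [ 0.85 -0.    0.53]
[2 1 1 2 3 3 2 2 2 3 3 2 3 5 2 3 4 3 4 3 2 3 3 3 2 3 4 3 3 1 1 1 0 0 0 0] ex [ 0.85 -0.    0.53]
top stripe 8 [ 541.4 -246.9   76.6]
top mark 8 [551.2 276.6  85.2]
knobtop 38 [ 558.5 -240.3  145.3]
collar 141 [ 557.2 -236.7   76.8] [ 535.5 -266.8   74. ] [ 583.4 -212.4   79.7]
scene stripe 0 [nan nan nan]
scene mark 0 
knobtop 15 [ 556.8 -238.9  146.6]
collar 65 [ 555.1 -231.4   77.1] [ 530.7 -266.    74. ] [ 587.1 -210.2   80. ]<stdin>:22: RuntimeWarning: Mean of empty slice.
  ret = um.true_divide(
```

```bash
cat >> h.py <<'E'
def Rdown(h): # tool z down, tool y at heading h (deg)
    h=np.radians(h); y=np.array([np.cos(h),np.sin(h),0]); z=np.array([0,0,-1.]); return np.c_[np.cross(y,z),y,z]
def cur():
    s=robot.read_state(); q=s['ee_rot']; return s['eef_pos'],Ro.from_quat(q,scalar_first=True).as_matrix(),s
def delta(p,R):
    P,R0,s=cur(); d=R0.T@(np.asarray(p)-P)/10; w=Ro.from_matrix(R0.T@R).as_rotvec(degrees=True)
    print('shift',d.round(2).tolist(),'turn',w.round(1).tolist(),'rows',max(np.linalg.norm(d)/5,np.linalg.norm(w)/8.59).round(1)); return d,w
# tube
C=np.array([529.5,278.6,103.7]);th,az=np.radians([33.1,162.9]);n=np.array([np.cos(az)*np.sin(th),np.sin(az)*np.sin(th),np.cos(th)])
ex=np.cross([0,1,0],n);ex/=np.linalg.norm(ex);ey=np.cross(n,ex)
def Rtube(notch=163): 
    a=np.radians(notch); y=-(ex*np.cos(a)+ey*np.sin(a)); return np.c_[np.cross(y,-n),y,-n]
G=np.array([557.8,-239.7])
E
python3 - <<'E'
from h import *
P,R,s=cur(); print(R.round(3).tolist())
delta([*G,240],Rdown(23.5)); delta([*G,82],Rdown(23.5))
E
```

```text
[[-0.946, 0.324, -0.001], [0.324, 0.946, -0.001], [0.0, -0.002, -1.0]]
shift [-60.54, -62.08, -0.85] turn [-0.1, 0.0, 47.6] rows 17.3
shift [-60.54, -62.05, 14.95] turn [-0.1, 0.0, 47.6] rows 17.6
```

Emit:
{"api": "carry_out", "payload": {"commands": [[[-30, -31, -1.5], [0, 0, 24], -1], [[-30, -31, -1.5], [0, 0, 24], -1], [[-30, -31, -1.5], [0, 0, 24], -1], [[-60.5, -62, -1.5], [0, 0, 47.5], -1], [[-60.5, -62, -1.5], [0, 0, 47.5], -1], [[-60.5, -62, -1.5], [0, 0, 47.5], -1], [[-60.5, -62, -1.5], [0, 0, 47.5], -1], [[-60.5, -62, -1.5], [0, 0, 47.5], -1], [[-60.5, -62, -1.5], [0, 0, 47.5], -1], [[-60.5, -62, -1.5], [0, 0, 47.5], -1]], "force": 40}}

```text
time: 1.1
eef_pos: [400.6, 90.3, 241.3]
ee_rot: [-0.0, 0.548, 0.837, 0.0]
force: [0.6, 0.4, 0.1]
gripper_width: 85.2
gripper_force: 0.0
```

Emit:
{"api": "carry_out", "payload": {"commands": [[[0, 0, 0], [0, 0, 0], -1], [[0, 0, 0], [0, 0, 0], -1], [[0, 0, 0], [0, 0, 0], -1], [[0, 0, 0], [0, 0, 0], -1], [[0, 0, 0], [0, 0, 0], -1], [[0, 0, 0], [0, 0, 0], -1], [[0, 0, 0], [0, 0, 0], -1]]}}

```text
time: 1.8
eef_pos: [400.2, 92.9, 241.3]
ee_rot: [0.0, 0.547, 0.837, 0.0]
force: [0.7, -0.1, -0.1]
gripper_width: 85.5
gripper_force: 0.0
```

```bash
python3 - <<'E'
from h import *
P,R,s=cur(); print(P.round(1),R.round(3).tolist(),s['time'],s['q'].round(2))
delta([*G,130],Rdown(23.5)); delta([*G,82],Rdown(23.5))
E
```

```text
[400.2  92.9 241.3] [[-0.402, 0.916, 0.0], [0.916, 0.402, 0.0], [0.0, 0.0, -1.0]] 1.8 [ 0.2   0.05  1.88  0.    1.21 -0.21]
shift [-36.79, 1.07, 11.13] turn [0.0, -0.0, 0.2] rows 7.7
shift [-36.79, 1.07, 15.93] turn [0.0, -0.0, 0.2] rows 8.0
```

Emit:
{"api": "carry_out", "payload": {"commands": [[[-36.8, 1.1, 0], [0, 0, 0], -1], [[-36.8, 1.1, 0], [0, 0, 0], -1], [[-36.8, 1.1, 0], [0, 0, 0], -1], [[-36.8, 1.1, 0], [0, 0, 0], -1], [[-36.8, 1.1, 0], [0, 0, 0], -1], [[-36.8, 1.1, 0], [0, 0, 0], -1], [[-36.8, 1.1, 0], [0, 0, 0], -1], [[-36.8, 1.1, 0], [0, 0, 0], -1], [[-36.8, 1.1, 0], [0, 0, 0], -1], [[-36.8, 1.1, 5], [0, 0, 0], -1]]}}

```text
time: 2.8
eef_pos: [562.0, -242.1, 197.0]
ee_rot: [0.007, 0.548, 0.837, 0.001]
force: [2.1, -0.3, -0.2]
gripper_width: 85.2
gripper_force: 0.0
```

```bash
python3 - <<'E'
from h import *
P,R,s=cur(); print(P.round(1),s['time'],s['q'].round(2))
delta([*G,82],Rdown(23.5))
c=snap('top'); p=proj(c,[*G,110]).astype(int); cv2.imwrite('pics/t1.png',cv2.resize(c['image'][p[1]-45:p[1]+45,p[0]-60:p[0]+60],None,fx=6,fy=6,interpolation=cv2.INTER_CUBIC))
E
```

```text
[ 562.  -242.1  197. ] 2.8 [-0.43  0.39  1.54  0.    1.19 -0.84]
shift [0.51, -0.41, 11.49] turn [0.6, 0.6, 0.1] rows 2.3
```

View pics/t1.png

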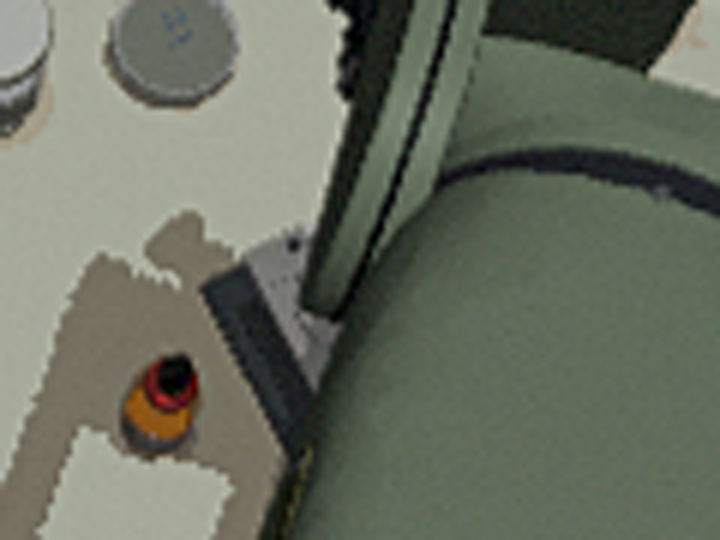

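The top view is now mostly blocked by the arm; only the iodine dropper at crop (165,400) and the fork's left edge are visible. I'll settle above the gauge and descend.

Emit:
{"api": "carry_out", "payload": {"commands": [[[0, 0, 0], [0, 0, 0], -1], [[0, 0, 0], [0, 0, 0], -1], [[0, 0, 0], [0, 0, 0], -1], [[0, 0, 0], [0, 0, 0], -1]]}}

```text
time: 3.25
eef_pos: [558.7, -240.5, 193.4]
ee_rot: [0.002, 0.547, 0.837, 0.0]
force: [-0.3, -0.4, -0.0]
gripper_width: 85.3
gripper_force: 0.0
```

```bash
python3 - <<'E'
from h import *
P,R,s=cur(); print(P.round(1))
delta([*G,82],Rdown(23.5))
E
```

```text
[ 558.7 -240.5  193.4]
shift [0.13, -0.08, 11.14] turn [0.1, 0.1, 0.1] rows 2.2
```

Emit:
{"api": "carry_out", "payload": {"commands": [[[0.1, -0.1, 3], [0, 0, 0], -1], [[0.1, -0.1, 6], [0, 0, 0], -1], [[0.1, -0.1, 9], [0, 0, 0], -1], [[0.1, -0.1, 10.5], [0, 0, 0], -1], [[0.1, -0.1, 11.1], [0, 0, 0], -1], [[0.1, -0.1, 11.1], [0, 0, 0], -1], [[0.1, -0.1, 11.1], [0, 0, 0], -1], [[0.1, -0.1, 11.1], [0, 0, 0], -1]]}}

```text
time: 4.05
eef_pos: [557.4, -240.3, 81.8]
ee_rot: [0.001, 0.548, 0.837, 0.0]
force: [-0.2, 0.2, -0.2]
gripper_width: 85.5
gripper_force: 0.0
```

Emit:
{"api": "carry_out", "payload": {"commands": [[[0, 0, 0], [0, 0, 0], 1], [[0, 0, 0], [0, 0, 0], 1], [[0, 0, 0], [0, 0, 0], 1], [[0, 0, 0], [0, 0, 0], 1], [[0, 0, 0], [0, 0, 0], 1], [[0, 0, 0], [0, 0, 0], 1], [[0, 0, 0], [0, 0, 0], 1], [[0, 0, 0], [0, 0, 0], 1]], "force": 40}}

```text
time: 4.85
eef_pos: [556.7, -240.0, 80.5]
ee_rot: [0.0, 0.548, 0.837, 0.0]
force: [0.4, 0.8, 1.3]
gripper_width: 20.9
gripper_force: 39.1
```

Emit:
{"api": "carry_out", "payload": {"commands": [[[0, 0, -1], [0, 0, 0], 1], [[0, 0, -3], [0, 0, 0], 1], [[0, 0, -6], [0, 0, 0], 1], [[0, 0, -10], [0, 0, 0], 1], [[0, 0, -14], [0, 0, 0], 1], [[0, 0, -18], [0, 0, 0], 1], [[0, 0, -20], [0, 0, 0], 1], [[0, 0, -20], [0, 0, 0], 1]]}}

```text
time: 5.65
eef_pos: [557.5, -240.5, 284.1]
ee_rot: [0.003, 0.548, 0.837, 0.0]
force: [0.2, -0.4, -2.2]
gripper_width: 21.1
gripper_force: 39.4
```

```bash
python3 - <<'E'
from h import *
P,R,s=cur(); print(P.round(1),s['force'],s['moment'],s['gripper_width'])
delta([P[0]-20,P[1]+90,P[2]],Rdown(23.5))
d,w=delta(C+n*205,Rtube())
print(Rtube().round(3).tolist(),C+n*205)
E
```

```text
[ 557.5 -240.5  284.1] [ 0.21861859 -0.36172598 -2.15800605] [-0.0252616   0.00292773  0.01915713] 21.136529989179643
shift [9.05, 1.77, -0.04] turn [0.3, 0.3, 0.1] rows 1.8
shift [56.0, 9.73, 0.62] turn [-31.7, -10.9, 42.1] rows 11.4
[[0.329, 0.787, 0.522], [0.944, -0.289, -0.161], [0.024, 0.546, -0.838]] [422.49810986 311.51807964 275.43233691]
```

Emit:
{"api": "carry_out", "payload": {"commands": [[[4, 0.7, 0], [-2, -0.7, 3], 1], [[8, 1.4, 0.1], [-4.5, -1.5, 6], 1], [[12, 2.1, 0.1], [-7, -2.3, 9], 1], [[16, 2.8, 0.2], [-9, -3, 12], 1], [[20, 3.5, 0.2], [-11.3, -3.9, 15], 1], [[24, 4.2, 0.3], [-13.6, -4.7, 18], 1], [[28, 4.9, 0.3], [-15.8, -5.4, 21], 1], [[32, 5.6, 0.4], [-18, -6.2, 24], 1], [[36, 6.3, 0.4], [-20.4, -7, 27], 1], [[40, 7, 0.5], [-22.6, -7.8, 30], 1]]}}

```text
time: 6.65
eef_pos: [459.0, 152.5, 273.3]
ee_rot: [0.161, 0.732, 0.651, 0.123]
force: [-0.1, -0.8, -2.3]
gripper_width: 21.0
gripper_force: 39.5
```

```bash
python3 - <<'E'
from h import *
P,R,s=cur(); print(P.round(1),s['q'].round(2),s['gripper_width'])
d,w=delta(C+n*205,Rtube())
E
```

```text
[459.  152.5 273.3] [ 0.45 -0.01  1.93 -0.31  0.91  0.72] 21.037257862177167
shift [15.32, -4.87, -2.81] turn [-9.7, -3.1, 12.2] rows 3.3
```

Emit:
{"api": "carry_out", "payload": {"commands": [[[4, -1.2, -0.7], [-2.4, -0.8, 3], 1], [[8, -2.4, -1.4], [-4.8, -1.6, 6], 1], [[12, -3.6, -2.1], [-7.2, -2.4, 9], 1], [[15.3, -4.9, -2.8], [-9.7, -3.1, 12.2], 1], [[15.3, -4.9, -2.8], [-9.7, -3.1, 12.2], 1], [[15.3, -4.9, -2.8], [-9.7, -3.1, 12.2], 1], [[15.3, -4.9, -2.8], [-9.7, -3.1, 12.2], 1], [[15.3, -4.9, -2.8], [-9.7, -3.1, 12.2], 1]]}}

```text
time: 7.45
eef_pos: [424.3, 308.9, 277.0]
ee_rot: [0.226, 0.784, 0.552, 0.175]
force: [1.1, -0.1, -0.9]
gripper_width: 20.8
gripper_force: 39.7
```

```bash
python3 - <<'E'
from h import *
P,R,s=cur(); print(P.round(1),s['q'].round(2),s['gripper_width'])
d,w=delta(C+n*100,Rtube())
for nm in('scene','top'):
    c=snap(nm); p=proj(c,C+n*70).astype(int); cv2.imwrite(f'pics/{nm}2.png',cv2.resize(c['image'][max(0,p[1]-50):p[1]+50,max(0,p[0]-65):p[0]+65],None,fx=3,fy=3,interpolation=cv2.INTER_CUBIC))
a,b=[cv2.imread(f'pics/{k}2.png') for k in('scene','top')]
cv2.imwrite('pics/pre.png',np.hstack([cv2.resize(a,(390,300)),cv2.resize(b,(390,300))]))
E
```

```text
[424.3 308.9 277. ] [ 0.92  0.12  1.85 -0.63  1.05  1.56] 20.773576007453713
shift [0.18, -0.32, 10.49] turn [0.1, -0.0, -0.1] rows 2.1
```

View pics/pre.png

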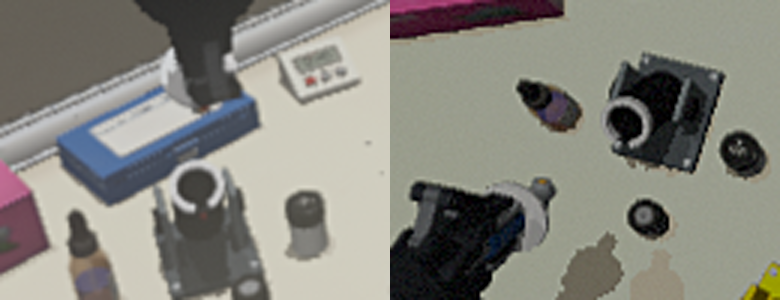

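Both views show the held gauge's light collar (scene crop about (195,85), top crop (520,215)) up-axis of the tube mouth (scene crop (200,185), top crop (627,120)), with nothing in between. I'll move closer and measure the collar in tool coordinates.

Emit:
{"api": "carry_out", "payload": {"commands": [[[0, -0.1, 3], [0, 0, 0], 1], [[0.1, -0.2, 6], [0, 0, 0], 1], [[0.2, -0.3, 9], [0, 0, 0], 1], [[0.2, -0.3, 10.5], [0, 0, 0], 1], [[0.2, -0.3, 10.5], [0, 0, 0], 1], [[0.2, -0.3, 10.5], [0, 0, 0], 1], [[0.2, -0.3, 10.5], [0, 0, 0], 1], [[0.2, -0.3, 10.5], [0, 0, 0], 1]]}}

```text
time: 8.35
eef_pos: [477.4, 297.2, 189.1]
ee_rot: [0.225, 0.783, 0.552, 0.177]
force: [-0.6, 0.1, -2.2]
gripper_width: 21.0
gripper_force: 39.6
```

```bash
python3 - <<'E'
from h import *
P,R,s=cur(); print(P.round(1),s['force'].round(1)); delta(C+n*100,Rtube())
for nm in('scene','top'):
    c=snap(nm); W=cloud(c); L=(W-P)@R; im=c['image']; v,u=np.mgrid[0:400,0:640]
    near=(np.hypot(L[...,0],L[...,1])<32)&(L[...,2]>-6)&(L[...,2]<18)
    m=near&(im.min(-1)>100); m=m.astype(np.uint8)
    print(nm,near.sum(),m.sum(),L[m>0].mean(0).round(1),np.percentile(L[m>0],[2,98],axis=0).round(1).tolist())
    hsv=cv2.cvtColor(im,cv2.COLOR_BGR2HSV); red=near&((hsv[...,0]<8)|(hsv[...,0]>172))&(hsv[...,1]>100); print('red',red.sum(),L[red].mean(0).round(1) if red.any() else '')
    cs,_=cv2.findContours(m,cv2.RETR_EXTERNAL,cv2.CHAIN_APPROX_NONE); k=max(cs,key=cv2.contourArea)[:,0,:]
    # rim of tube again in this frame
    uu,vv,PP,g=ring(c,C); o,d=rays(c,uu.astype(float),vv.astype(float)); X=o+d*(((C-o)@n)/(d@n))[:,None]-C
    rr=np.linalg.norm(X,axis=1); X=X[(rr>13)&(rr<24)]; f=least_squares(lambda q:np.linalg.norm(X-q[0]*ex-q[1]*ey,axis=1)-18.5,[0,0],loss='soft_l1'); print('mouth shift ex,ey',f.x.round(2))
    # shank/plunger tip points
    sh=(np.hypot(L[...,0],L[...,1])<14)&(L[...,2]>30)&(L[...,2]<62); print('shank',sh.sum(),L[sh].mean(0).round(1) if sh.any() else '')
    p=proj(c,P+8*R[:,2]).astype(int); cv2.imwrite(f'pics/{nm}3.png',cv2.resize(im[p[1]-30:p[1]+45,p[0]-33:p[0]+32],(390,450),interpolation=cv2.INTER_CUBIC))
cv2.imwrite('pics/pre3.png',np.hstack([cv2.imread(f'pics/{k}3.png') for k in('scene','top')]))
E
```

```text
[477.4 297.2 189.1] [-0.6  0.1 -2.2]
shift [-0.24, -0.03, 0.17] turn [0.1, -0.2, -0.0] rows 0.1
scene 109 109 [ 7.1 -1.4  1.7] [[-25.8, -18.8, -1.2], [21.6, 17.0, 4.9]]
red 0 
mouth shift ex,ey [-1.66  1.46]
shank 1 [ 4.3 -7.9 43.6]
top 175 135 [-12.4   7.4   4.2] [[-25.3, -19.2, 1.0], [11.3, 24.5, 7.4]]
red 0 
mouth shift ex,ey [-0.25 -0.22]
shank 33 [-5.4  7.1 44.4]
```

View pics/pre3.png

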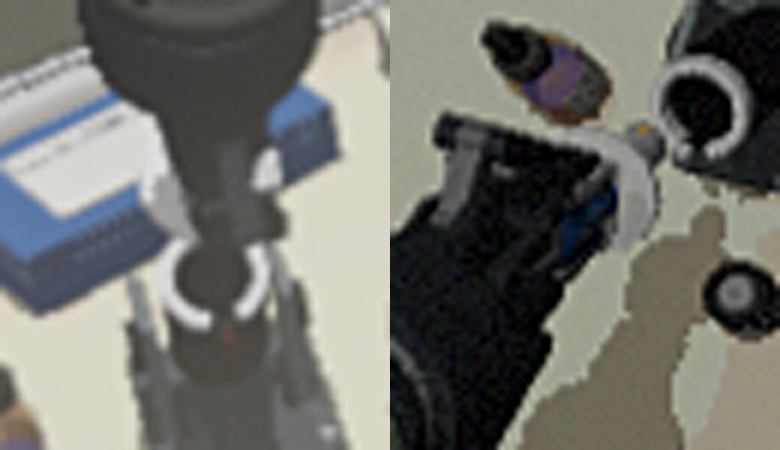

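The scene view looks along the axis with the collar half hidden behind the gripper and the mouth at crop (215,285), notch at (222,318) and red mark at (228,337). The top view shows the collar at (620,190), the brass plunger at (643,130) and the notch at about (690,148).

```bash
python3 - <<'E'
from h import *
P,R,s=cur()
for nm in('scene','top'):
    c=dict(np.load(nm+'.npz')); W=cloud(c); L=(W-P)@R; im=c['image']; v,u=np.mgrid[0:400,0:640]
    near=(np.hypot(L[...,0],L[...,1])<32)&(L[...,2]>-6)&(L[...,2]<14); m=near&(im.min(-1)>100)
    o,d=rays(c,u[m].astype(float),v[m].astype(float)); o=(o-P)@R; d=d@R; print(nm,'cam dir',(o/np.linalg.norm(o)).round(2))
    X=(o+d*((3.5-o[2])/d[:,2])[:,None])[:,:2]; a=np.arctan2(X[:,1],X[:,0]); r=np.hypot(*X.T); B=[]
    for k in np.arange(-np.pi,np.pi,.2):
        w=(a>=k)&(a<k+.2)
        if w.any() and r[w].max()>19.5: B.append(X[w][r[w].argmax()])
    B=np.array(B); f=least_squares(lambda q:np.hypot(B[:,0]-q[0],B[:,1]-q[1])-24.2,[0,0],loss='soft_l1'); print(' collar ctr xy',f.x.round(2),len(B),f.fun.std().round(2), np.degrees(np.arctan2(B[:,1],B[:,0])).round(0))
    sh=(np.hypot(L[...,0],L[...,1])<15)&(L[...,2]>26)&(L[...,2]<58)
    if sh.sum()>10:
        X=L[sh]; cd=o[:2]/np.hypot(*o[:2]); pr=np.array([-cd[1],cd[0]]); q=X[:,:2]@pr; print(' shank perp',pr.round(2),q.mean().round(2),np.percentile(q,[3,97]).round(1),'along',np.max(X[:,:2]@cd).round(1),'zmax',X[:,2].max().round(1))
E
```

```text
scene cam dir [ 0.08 -0.36 -0.93]
 collar ctr xy [-1.94  1.54] 17 0.52 [-175. -159.  -55.  -47.  -42.  -26.  -18.   -5.    7.   19.   37.   42.
   50.   61.  164.  175.  180.]
top cam dir [-0.34  0.43 -0.84]
 collar ctr xy [-2.51  1.58] 18 1.0 [-170. -165. -157. -140. -128. -122.   60.   67.   83.   94.  103.  109.
  119.  135.  142.  154.  168.  179.]
 shank perp [-0.78 -0.62] -0.42 [-8.3  7.5] along 12.9 zmax 54.2
```

Emit:
{"api": "carry_out", "payload": {"commands": [[[-0.1, -0.1, 2], [0, 0, 0], 1], [[-0.1, -0.1, 4], [0, 0, 0], 1], [[-0.1, -0.1, 5], [0, 0, 0], 1], [[-0.1, -0.1, 6], [0, 0, 0], 1], [[-0.1, -0.1, 7], [0, 0, 0], 1], [[-0.1, -0.1, 7.8], [0, 0, 0], 1], [[-0.1, -0.1, 7.8], [0, 0, 0], 1], [[-0.1, -0.1, 7.8], [0, 0, 0], 1], [[-0.1, -0.1, 7.8], [0, 0, 0], 1]]}}

```text
time: 9.35
eef_pos: [517.2, 283.9, 122.5]
ee_rot: [0.225, 0.783, 0.552, 0.176]
force: [0.2, -0.4, -2.6]
gripper_width: 21.1
gripper_force: 39.6
```

```bash
python3 - <<'E'
from h import *
P,R,s=cur(); print(P.round(1),'f tool',(R.T@s['force']).round(2),'m',(R.T@s['moment']).round(3)); delta(C+n*8.5,Rtube())
for nm in('scene','top'):
    c=snap(nm); im=c['image']
    p=proj(c,P+8*R[:,2]).astype(int); cv2.imwrite(f'pics/{nm}4.png',cv2.resize(im[p[1]-24:p[1]+26,p[0]-25:p[0]+25],(400,400),interpolation=cv2.INTER_CUBIC))
cv2.imwrite('pics/pre4.png',np.hstack([cv2.imread(f'pics/{k}4.png') for k in('scene','top')]))
E
```

```text
[517.2 283.9 122.5] f tool [-0.38 -1.16  2.39] m [0.403 0.003 0.017]
shift [-0.14, 0.1, 1.45] turn [0.1, -0.2, 0.0] rows 0.3
```

View pics/pre4.png

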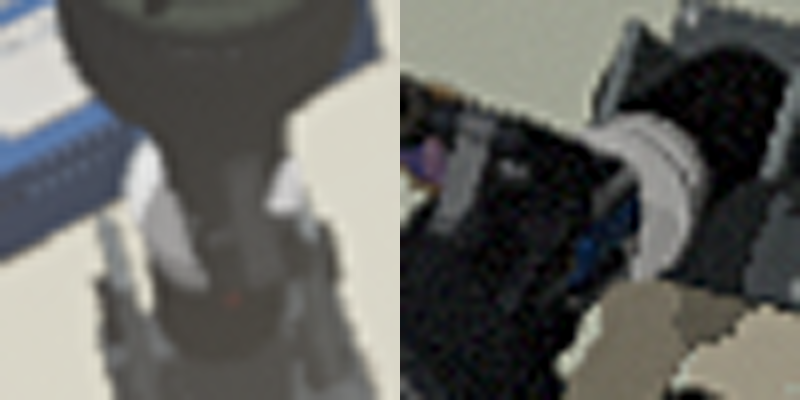

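The head is in the tube with no contact, and the collar is about 14 mm off the mouth (rim visible just beneath it at crop (690,150)). I'll advance slowly, watching the force.

Emit:
{"api": "carry_out", "payload": {"commands": [[[0, 0, 0.2], [0, 0, 0], 1], [[0, 0, 0.4], [0, 0, 0], 1], [[0, 0, 0.6], [0, 0, 0], 1], [[0, 0, 0.8], [0, 0, 0], 1], [[0, 0, 0.8], [0, 0, 0], 1], [[0, 0, 0.8], [0, 0, 0], 1]]}}

```text
time: 10.05
eef_pos: [521.3, 282.3, 115.2]
ee_rot: [0.225, 0.783, 0.553, 0.175]
force: [0.3, 0.8, -2.4]
gripper_width: 20.9
gripper_force: 39.6
```

```bash
cat > st.py <<'E'
from h import *
P,R,s=cur(); print(s['time'],P.round(1),'f tool',(R.T@s['force']).round(2),'m',(R.T@s['moment']).round(3),'w',s['gripper_width'].round(1),'q',s['q'].round(2)); delta(C+n*8.5,Rtube())
E
python3 st.py
```

```text
Traceback (most recent call last):
  File "st.py", line 2, in <module>
    P,R,s=cur(); print(s['time'],P.round(1),'f tool',(R.T@s['force']).round(2),'m',(R.T@s['moment']).round(3),'w',s['gripper_width'].round(1),'q',s['q'].round(2)); delta(C+n*8.5,Rtube())
                                                                                                                  ^^^^^^^^^^^^^^^^^^^^^^^^
AttributeError: 'float' object has no attribute 'round'
```

Emit:
{"api": "carry_out", "payload": {"commands": [[[0, 0, 0.1], [0, 0, 0], 1], [[0, 0, 0.2], [0, 0, 0], 1], [[0, 0, 0.3], [0, 0, 0], 1], [[0, 0, 0.3], [0, 0, 0], 1], [[0, 0, 0.3], [0, 0, 0], 1]]}}

```text
time: 10.55
eef_pos: [522.8, 282.0, 112.7]
ee_rot: [0.225, 0.783, 0.553, 0.175]
force: [0.4, 0.6, -2.9]
gripper_width: 20.9
gripper_force: 39.6
```

```bash
sed -i "s/s\['gripper_width'\].round(1)/s['gripper_width']/" st.py; python3 st.py
```

```text
10.55 [522.8 282.  112.7] f tool [ 0.65 -1.47  2.51] m [0.448 0.045 0.019] w 20.902276274616273 q [ 0.73  0.37  2.   -0.88  0.65  1.75]
shift [-0.12, 0.13, 0.31] turn [0.1, -0.1, 0.0] rows 0.1
```

Emit:
{"api": "carry_out", "payload": {"commands": [[[0, 0, 0.1], [0, 0, 0], 1], [[0, 0, 0.2], [0, 0, 0], 1], [[0, 0, 0.2], [0, 0, 0], 1], [[0, 0, 0.2], [0, 0, 0], 1]]}}

```text
time: 10.95
eef_pos: [523.9, 281.6, 111.1]
ee_rot: [0.225, 0.783, 0.553, 0.175]
force: [0.0, -0.3, -2.9]
gripper_width: 20.9
gripper_force: 39.6
```

```bash
python3 st.py
```

```text
10.95 [523.9 281.6 111.1] f tool [-0.33 -1.48  2.49] m [0.489 0.059 0.013] w 20.909873698169122 q [ 0.73  0.37  2.   -0.88  0.65  1.76]
shift [-0.12, 0.12, 0.11] turn [0.1, -0.1, 0.0] rows 0.0
```

Emit:
{"api": "carry_out", "payload": {"commands": [[[0, 0, 0.1], [0, 0, 0], 1], [[0, 0, 0.2], [0, 0, 0], 1], [[0, 0, 0.2], [0, 0, 0], 1], [[0, 0, 0.2], [0, 0, 0], 1]]}}

```text
time: 11.35
eef_pos: [524.9, 281.3, 109.6]
ee_rot: [0.225, 0.783, 0.553, 0.176]
force: [-1.2, 2.1, 0.4]
gripper_width: 21.3
gripper_force: 40.1
```

```bash
python3 st.py
```

```text
11.35 [524.9 281.3 109.6] f tool [ 1.57 -1.35 -1.33] m [0.532 0.005 0.057] w 21.29298672550007 q [ 0.72  0.37  2.   -0.89  0.64  1.76]
shift [-0.12, 0.12, -0.08] turn [0.1, -0.1, 0.0] rows 0.0
```

Emit:
{"api": "carry_out", "payload": {"commands": [[[0, 0, 0.1], [0, 0, 0], 1], [[0, 0, 0.2], [0, 0, 0], 1], [[0, 0, 0.2], [0, 0, 0], 1], [[0, 0, 0.2], [0, 0, 0], 1]]}}

```text
time: 11.75
eef_pos: [525.3, 281.5, 109.3]
ee_rot: [0.225, 0.783, 0.552, 0.176]
force: [-13.4, 2.7, 12.9]
gripper_width: 20.8
gripper_force: 41.8
```

```bash
python3 st.py; python3 - <<'E'
from h import *
P,R,s=cur()
c=snap('top'); im=c['image']; W=cloud(c);L=(W-P)@R
near=(np.hypot(L[...,0],L[...,1])<30)&(L[...,2]>-6)&(L[...,2]<14)&(im.min(-1)>100); print(near.sum(),L[near].mean(0).round(1),np.percentile(L[near][:,2],[5,50,95]).round(1))
p=proj(c,P+8*R[:,2]).astype(int); a=cv2.resize(im[p[1]-20:p[1]+20,p[0]-20:p[0]+20],(400,400),interpolation=cv2.INTER_CUBIC)
c=snap('scene');im=c['image'];p=proj(c,P+8*R[:,2]).astype(int); b=cv2.resize(im[p[1]-20:p[1]+20,p[0]-20:p[0]+20],(400,400),interpolation=cv2.INTER_CUBIC)
cv2.imwrite('pics/home.png',np.hstack([b,a]))
E
```

```text
11.75 [525.3 281.5 109.3] f tool [ -1.5   -4.3  -18.25] m [ 1.013 -0.543 -0.004] w 20.75014489598438 q [ 0.72  0.37  2.   -0.89  0.64  1.76]
shift [-0.15, 0.11, -0.11] turn [0.1, -0.2, -0.1] rows 0.0
106 [-14.4   6.3   4.2] [1.3 4.2 7.1]
```

View pics/home.png

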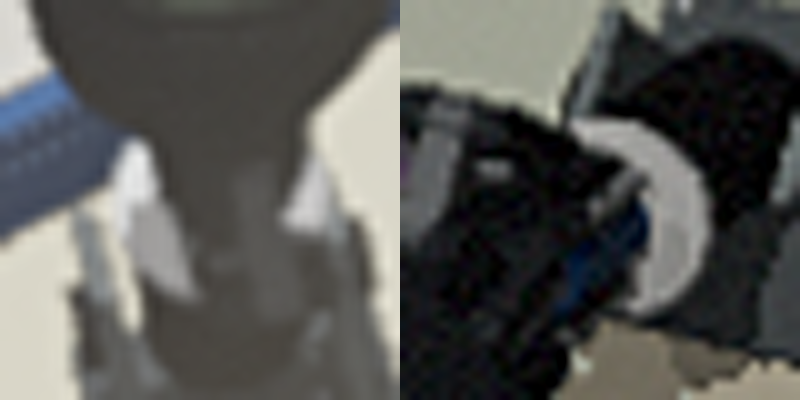

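The collar now sits flat against the tube with no gap in the top view (crop (670,230)), and the contact is stiff. I'll ease off, release and back up to knob height.

Emit:
{"api": "carry_out", "payload": {"commands": [[[0, 0, -0.1], [0, 0, 0], 1], [[0, 0, -0.1], [0, 0, 0], 1], [[0, 0, -0.1], [0, 0, 0], 1], [[0, 0, -0.1], [0, 0, 0], 0], [[0, 0, -0.1], [0, 0, 0], 0], [[0, 0, -0.1], [0, 0, 0], 0], [[0, 0, -0.1], [0, 0, 0], 0], [[0, 0, -0.1], [0, 0, 0], 0]]}}

```text
time: 12.65
eef_pos: [525.6, 281.0, 108.5]
ee_rot: [0.225, 0.783, 0.552, 0.175]
force: [0.6, 0.6, -1.2]
gripper_width: 42.6
gripper_force: 0.0
```

```bash
python3 st.py; python3 - <<'E'
from h import *
P,R,s=cur()
for nm in('scene','top'):
    c=snap(nm); W=cloud(c); L=(W-P)@R; im=c['image']; v,u=np.mgrid[0:400,0:640]
    near=(np.hypot(L[...,0],L[...,1])<32)&(L[...,2]>-6)&(L[...,2]<14); m=near&(im.min(-1)>100)
    o,d=rays(c,u[m].astype(float),v[m].astype(float)); o=(o-P)@R; d=d@R
    X=(o+d*((3.5-o[2])/d[:,2])[:,None])[:,:2]; a=np.arctan2(X[:,1],X[:,0]); r=np.hypot(*X.T); B=[]
    for k in np.arange(-np.pi,np.pi,.2):
        w=(a>=k)&(a<k+.2)
        if w.any() and r[w].max()>19.5: B.append(X[w][r[w].argmax()])
    B=np.array(B); f=least_squares(lambda q:np.hypot(B[:,0]-q[0],B[:,1]-q[1])-24.2,[0,0],loss='soft_l1'); print(nm,' collar ctr xy',f.x.round(2),len(B),f.fun.std().round(2),L[m][:,2].mean())
    A=np.c_[L[m][:,:2],np.ones(m.sum())];print(np.linalg.lstsq(A,L[m][:,2],rcond=None)[0].round(3))
E
```

```text
12.65 [525.6 281.  108.5] f tool [ 0.76 -0.35  1.18] m [ 0.258 -0.016  0.04 ] w 42.61223726473396 q [ 0.72  0.37  2.   -0.89  0.64  1.76]
shift [-0.1, 0.12, -0.21] turn [0.1, -0.1, 0.0] rows 0.1
scene  collar ctr xy [-1.31 -0.67] 15 0.52 1.2224461597127874
[ 0.015 -0.057  0.873]
top  collar ctr xy [-1.34 -0.38] 14 1.05 3.3729787301396277
[0.083 0.031 4.719]
```

Emit:
{"api": "carry_out", "payload": {"commands": [[[0, 0, -1], [0, 0, 0], 0], [[-0.1, 0, -2], [0, 0, 8], 0], [[-0.1, 0, -3], [0, 0, 16], 0], [[-0.1, 0, -4.1], [0, 0, 25], 0], [[-0.1, 0, -4.1], [0, 0, 25], 0], [[-0.1, 0, -4.1], [0, 0, 25], 0], [[-0.1, 0, -4.1], [0, 0, 25], 0], [[-0.1, 0, -4.1], [0, 0, 25], 0]]}}

```text
time: 13.55
eef_pos: [503.6, 286.4, 142.4]
ee_rot: [0.182, 0.884, 0.371, 0.219]
force: [0.5, 0.1, -0.2]
gripper_width: 42.7
gripper_force: 0.0
```

```bash
python3 st.py
```

```text
13.55 [503.6 286.4 142.4] f tool [0.35 0.07 0.39] m [ 0.232 -0.095 -0.02 ] w 42.694271260071154 q [ 0.76  0.31  1.98 -0.81  0.71  2.13]
shift [0.08, 0.13, 3.87] turn [0.0, -0.1, -24.9] rows 2.9
```

Emit:
{"api": "carry_out", "payload": {"commands": [[[0, 0, 0], [0, 0, 0], 1], [[0, 0, 0], [0, 0, 0], 1], [[0, 0, 0], [0, 0, 0], 1], [[0, 0, 0], [0, 0, 0], 1], [[0, 0, 0], [0, 0, 0], 1], [[0, 0, 0], [0, 0, 0], 1]], "force": 50}}

```text
time: 14.15
eef_pos: [503.5, 286.6, 142.6]
ee_rot: [0.182, 0.884, 0.37, 0.22]
force: [0.1, 0.4, -2.2]
gripper_width: 14.3
gripper_force: 48.7
```

```bash
python3 st.py
```

```text
14.15 [503.5 286.6 142.6] f tool [-0.19 -1.23  1.83] m [ 0.443 -0.177  0.02 ] w 14.281830836493699 q [ 0.76  0.31  1.98 -0.81  0.71  2.14]
shift [0.06, 0.13, 3.9] turn [0.0, -0.1, -25.0] rows 2.9
```

Emit:
{"api": "carry_out", "payload": {"commands": [[[0, 0, 0.1], [0, 0, 0], 1], [[0, 0, 0.1], [0, 0, 0], 1], [[0, 0, 0.1], [0, 0, 0], 1], [[0, 0, 0.1], [0, 0, 0], 1]]}}

```text
time: 14.55
eef_pos: [503.8, 286.8, 142.5]
ee_rot: [0.182, 0.884, 0.37, 0.22]
force: [-5.1, 2.5, 3.2]
gripper_width: 14.0
gripper_force: 49.5
```

```bash
python3 st.py
```

```text
14.55 [503.8 286.8 142.5] f tool [-0.57 -3.09 -5.73] m [ 0.673 -0.405 -0.027] w 13.965510265274922 q [ 0.76  0.31  1.98 -0.82  0.71  2.14]
shift [0.03, 0.14, 3.87] turn [0.0, -0.2, -25.0] rows 2.9
```

Emit:
{"api": "carry_out", "payload": {"commands": [[[0, 0, 0], [0, 0, -6], 1], [[0, 0, 0], [0, 0, -12], 1], [[0, 0, 0], [0, 0, -18], 1], [[0, 0, 0], [0, 0, -24], 1], [[0, 0, 0], [0, 0, -30], 1]]}}

```text
time: 15.05
eef_pos: [503.9, 286.7, 142.4]
ee_rot: [0.233, 0.757, 0.588, 0.165]
force: [-2.9, 1.6, 2.2]
gripper_width: 14.3
gripper_force: 49.0
```

```bash
python3 st.py
```

```text
15.05 [503.9 286.7 142.4] f tool [ 0.75 -1.47 -3.59] m [0.613 0.06  0.103] w 14.268433759513302 q [ 0.76  0.31  1.98 -0.82  0.71  1.61]
shift [-0.03, 0.12, 3.86] turn [0.1, -0.1, 5.2] rows 0.8
```

Emit:
{"api": "carry_out", "payload": {"commands": [[[0, 0, 0], [0, 0, -6], 1], [[0, 0, 0], [0, 0, -12], 1], [[0, 0, 0], [0, 0, -18], 1], [[0, 0, 0], [0, 0, -24], 1], [[0, 0, 0], [0, 0, -30], 1], [[0, 0, 0], [0, 0, -30], 1], [[0, 0, 0], [0, 0, -30], 1], [[0, 0, 0], [0, 0, -30], 1], [[0, 0, 0], [0, 0, -30], 1]]}}

```text
time: 15.95
eef_pos: [504.7, 287.5, 142.9]
ee_rot: [0.268, 0.581, 0.762, 0.101]
force: [-1.7, 4.5, 4.8]
gripper_width: 14.5
gripper_force: 49.7
```

```bash
python3 st.py
```

```text
15.95 [504.7 287.5 142.9] f tool [ 3.11  2.24 -5.63] m [-0.14   0.714 -0.002] w 14.527270601224325 q [ 0.76  0.31  1.98 -0.82  0.71  1.09]
shift [-0.15, -0.03, 3.87] turn [0.2, -0.2, 35.0] rows 4.1
```

Emit:
{"api": "carry_out", "payload": {"commands": [[[0, 0, 0], [0, 0, 7], 1], [[0, 0, 0], [0, 0, 14], 1], [[0, 0, 0], [0, 0, 21], 1], [[0, 0, 0], [0, 0, 28], 1], [[0, 0, 0], [0, 0, 35], 1], [[0, 0, 0], [0, 0, 42], 1], [[0, 0, 0], [0, 0, 49], 1], [[0, 0, 0], [0, 0, 55], 1], [[0, 0, 0], [0, 0, 58], 1], [[0, 0, 0], [0, 0, 58], 1]]}}

```text
time: 16.95
eef_pos: [504.6, 287.1, 142.8]
ee_rot: [0.185, 0.878, 0.385, 0.218]
force: [-2.0, 4.2, 5.3]
gripper_width: 14.1
gripper_force: 49.8
```

```bash
python3 st.py
```

```text
16.95 [504.6 287.1 142.8] f tool [ 3.22 -1.18 -6.14] m [0.443 0.36  0.011] w 14.107959461153095 q [ 0.76  0.31  1.98 -0.82  0.71  2.1 ]
shift [-0.06, 0.09, 3.86] turn [0.1, -0.2, -23.1] rows 2.7
```

Now tighten past the original angle until the stop shows as torque.

Emit:
{"api": "carry_out", "payload": {"commands": [[[0, 0, 0], [0, 0, 3], 1], [[0, 0, 0], [0, 0, 6], 1], [[0, 0, 0], [0, 0, 9], 1], [[0, 0, 0], [0, 0, 9], 1], [[0, 0, 0], [0, 0, 9], 1]]}}

```text
time: 17.45
eef_pos: [504.2, 286.4, 142.7]
ee_rot: [0.168, 0.905, 0.315, 0.231]
force: [-5.1, 2.7, 6.0]
gripper_width: 14.3
gripper_force: 50.0
```

```bash
python3 st.py
```

```text
17.45 [504.2 286.4 142.7] f tool [ 0.12 -1.81 -8.16] m [ 0.356  0.035 -0.048] w 14.348943157769993 q [ 0.76  0.31  1.98 -0.82  0.71  2.26]
shift [0.03, 0.07, 3.86] turn [0.1, -0.2, -32.0] rows 3.7
```

Emit:
{"api": "carry_out", "payload": {"commands": [[[0, 0, 0], [0, 0, 3], 1], [[0, 0, 0], [0, 0, 6], 1], [[0, 0, 0], [0, 0, 9], 1], [[0, 0, 0], [0, 0, 9], 1]]}}

```text
time: 17.85
eef_pos: [503.3, 285.8, 141.9]
ee_rot: [0.15, 0.927, 0.242, 0.243]
force: [-7.0, 2.6, 6.2]
gripper_width: 13.8
gripper_force: 50.4
```

```bash
python3 st.py
```

```text
17.85 [503.3 285.8 141.9] f tool [-1.61 -2.35 -9.27] m [ 0.554 -0.439 -0.078] w 13.771891688574396 q [ 0.76  0.31  1.98 -0.81  0.71  2.42]
shift [0.19, 0.08, 3.84] turn [0.0, -0.0, -41.1] rows 4.8
```

Emit:
{"api": "carry_out", "payload": {"commands": [[[0, 0, 0], [0, 0, 0], 0], [[0, 0, 0], [0, 0, 0], 0], [[0, 0, 0], [0, 0, 0], 0], [[0, 0, 0], [0, 0, -8], 0], [[0, 0, 0], [0, 0, -16], 0], [[0, 0, 0], [0, 0, -24], 0], [[0, 0, 0], [0, 0, -32], 0], [[0, 0, 0], [0, 0, -40], 0], [[0, 0, 0], [0, 0, -41], 0], [[0, 0, 0], [0, 0, -41], 0]]}}

```text
time: 18.85
eef_pos: [504.2, 286.2, 141.9]
ee_rot: [0.225, 0.784, 0.552, 0.175]
force: [0.1, -0.5, 0.2]
gripper_width: 42.7
gripper_force: 0.0
```

```bash
python3 st.py; python3 - <<'E'
from h import *
P,R,s=cur()
for nm in('scene','top'):
    c=snap(nm); W=cloud(c); L=(W-P)@R; im=c['image']; hsv=cv2.cvtColor(im,cv2.COLOR_BGR2HSV)
    b=(hsv[...,0]>100)&(hsv[...,0]<130)&(hsv[...,1]>100)&(np.hypot(L[...,0],L[...,1])<16)&(L[...,2]>-5)&(L[...,2]<48)
    r=((hsv[...,0]<8)|(hsv[...,0]>172))&(hsv[...,1]>90)&(np.hypot(L[...,0],L[...,1])<32)&(L[...,2]>30)&(L[...,2]<70)
    w=(im.min(-1)>90)&(np.hypot(L[...,0],L[...,1])<28)&(L[...,2]>36)&(L[...,2]<60)
    for k,m in(('blue',b),('red',r),('collar',w)): print(nm,k,m.sum(),L[m].mean(0).round(1) if m.any() else '')
    p=proj(c,P+20*R[:,2]).astype(int); cv2.imwrite(f'pics/{nm}5.png',cv2.resize(im[p[1]-25:p[1]+25,p[0]-25:p[0]+25],(400,400),interpolation=cv2.INTER_CUBIC))
cv2.imwrite('pics/knob.png',np.hstack([cv2.imread(f'pics/{k}5.png') for k in('scene','top')]))
E
```

```text
18.85 [504.2 286.2 141.9] f tool [-0.47  0.35  0.  ] m [ 0.279 -0.002  0.03 ] w 42.703446816628066 q [ 0.76  0.31  1.98 -0.82  0.71  1.7 ]
shift [0.02, 0.13, 3.79] turn [0.1, -0.1, -0.1] rows 0.8
scene blue 0 
scene red 3 [  4.1 -23.9  42.3]
scene collar 118 [11.9 -4.8 41.3]
top blue 67 [-7.2  4.2 17.6]
top red 4 [-9.6  3.1 57.7]
top collar 148 [-8.   7.2 43.1]
```

Emit:
{"api": "carry_out", "payload": {"commands": [[[0, 0, 0], [0, 0, 0], 1], [[0, 0, 0], [0, 0, 0], 1], [[0, 0, 0], [0, 0, 0], 1], [[0, 0, 0], [0, 0, 0], 1], [[0, 0, 0], [0, 0, 0], 1], [[0, 0, 0], [0, 0, 4], 1], [[0, 0, 0], [0, 0, 8], 1], [[0, 0, 0], [0, 0, 12], 1]], "force": 70}}

```text
time: 19.75
eef_pos: [503.9, 286.8, 142.1]
ee_rot: [0.205, 0.837, 0.467, 0.198]
force: [-1.1, 6.0, 1.2]
gripper_width: 13.8
gripper_force: 68.2
```

```bash
python3 st.py
```

```text
19.75 [503.9 286.8 142.1] f tool [ 4.76 -3.03 -2.54] m [0.737 0.831 0.119] w 13.758448936555672 q [ 0.76  0.31  1.98 -0.82  0.71  1.91]
shift [0.0, 0.15, 3.84] turn [0.1, -0.2, -12.0] rows 1.4
```

View pics/knob.png

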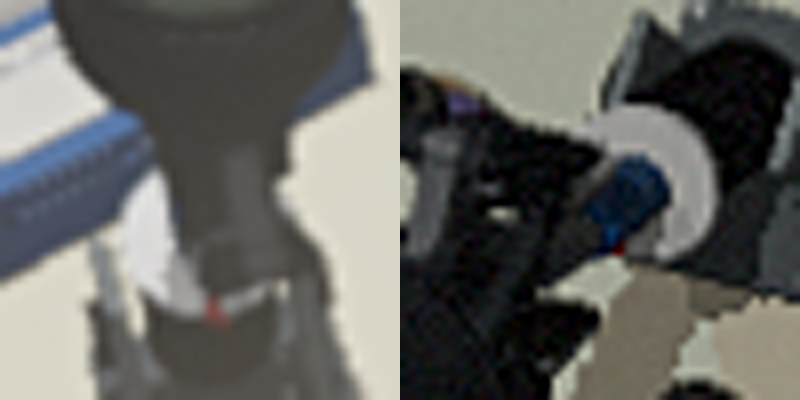

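The scene crop shows the red stripe at (215,310) right at the notch/red mark, with the collar flush, so the gauge is home. I'll continue tightening.

Emit:
{"api": "carry_out", "payload": {"commands": [[[0, 0, 0], [0, 0, 5], 1], [[0, 0, 0], [0, 0, 10], 1], [[0, 0, 0], [0, 0, 15], 1]]}}

```text
time: 20.05
eef_pos: [505.1, 288.2, 142.8]
ee_rot: [0.177, 0.89, 0.354, 0.225]
force: [1.5, 2.8, -0.8]
gripper_width: 13.8
gripper_force: 68.2
```

```bash
python3 st.py
```

```text
20.05 [505.1 288.2 142.8] f tool [ 2.77 -1.51  1.01] m [ 0.385  0.52  -0.012] w 13.751645661686128 q [ 0.76  0.31  1.98 -0.82  0.71  2.17]
shift [-0.17, 0.16, 3.85] turn [0.1, -0.4, -27.1] rows 3.2
```

Emit:
{"api": "carry_out", "payload": {"commands": [[[0, 0, 0], [0, 0, 5], 1], [[0, 0, 0], [0, 0, 10], 1]]}}

```text
time: 20.25
eef_pos: [505.5, 288.2, 143.2]
ee_rot: [0.157, 0.918, 0.276, 0.24]
force: [1.3, 4.7, 2.8]
gripper_width: 13.6
gripper_force: 68.6
```

```bash
python3 st.py
```

```text
20.25 [505.5 288.2 143.2] f tool [ 4.7  -1.97 -2.39] m [0.404 0.811 0.086] w 13.556266033878643 q [ 0.76  0.31  1.98 -0.82  0.71  2.35]
shift [-0.19, 0.14, 3.86] turn [0.1, -0.4, -37.0] rows 4.3
```

```bash
cat > mz.py <<'E'
from h import *
M=[];F=[]
for _ in range(5):
    read_camera('top'); P,R,s=cur(); M.append(R.T@s['moment']); F.append(R.T@s['force'])
print(s['time'],P.round(1),'q6',round(float(s['q'][5]),3),'M',np.mean(M,0).round(3),'sd',np.std(M,0).round(3),'F',np.mean(F,0).round(2),'w',s['gripper_width'],s['gripper_force'])
E
python3 mz.py
```

```text
20.5 [505.4 288.4 143.2] q6 2.345 M [0.429 0.906 0.04 ] sd [0.058 0.154 0.027] F [ 4.42 -1.52 -1.15] w 13.333299336497095 68.57534408569336
```

Emit:
{"api": "carry_out", "payload": {"commands": [[[0, 0, 0], [0, 0, 3], 1], [[0, 0, 0], [0, 0, 6], 1]]}}

```text
time: 20.7
eef_pos: [505.6, 287.9, 143.3]
ee_rot: [0.144, 0.931, 0.228, 0.248]
force: [4.1, 3.0, 3.9]
gripper_width: 13.7
gripper_force: 68.5
```

```bash
python3 mz.py
```

```text
20.95 [505.6 287.9 143.4] q6 2.449 M [ 0.299  1.09  -0.267] sd [0.033 0.014 0.011] F [ 5.44 -0.83 -1.7 ] w 13.485343709856108 68.51469397544861
```

The torque is now building clearly against the stop. A little more tightening.

Emit:
{"api": "carry_out", "payload": {"commands": [[[0, 0, 0], [0, 0, 2], 1], [[0, 0, 0], [0, 0, 4], 1], [[0, 0, 0], [0, 0, 4], 1]]}}

```text
time: 21.25
eef_pos: [505.7, 287.6, 143.5]
ee_rot: [0.137, 0.938, 0.196, 0.253]
force: [3.7, 3.5, 5.1]
gripper_width: 13.3
gripper_force: 68.5
```

```bash
python3 mz.py
```

```text
21.5 [505.6 287.6 143.4] q6 2.518 M [ 0.198  1.253 -0.589] sd [0.019 0.038 0.029] F [ 6.33 -0.31 -1.74] w 13.660573232249547 68.53758931159973
```

```bash
python3 - <<'E'
from h import *
P,R,s=cur(); Rt=Rtube(); O=C-n*1
c=snap('scene'); W=cloud(c); im=c['image']; hsv=cv2.cvtColor(im,cv2.COLOR_BGR2HSV); L=(W-C)@Rt
r=((hsv[...,0]<8)|(hsv[...,0]>172))&(hsv[...,1]>80)&(np.linalg.norm(W-C,axis=-1)<45)
v,u=np.nonzero(r)
for a,b in zip(u,v): print(a,b,L[b,a].round(1),im[b,a])
s=dict(np.load('scene.npz'))
p=proj(c,P+20*R[:,2]).astype(int); print(p)
cv2.imwrite('pics/last.png',np.hstack([cv2.imread('pics/scene5.png'),cv2.resize(im[p[1]-25:p[1]+25,p[0]-25:p[0]+25],(400,400),interpolation=cv2.INTER_CUBIC)]))
im0=cv2.imread('pics/scene0.png');h0=cv2.cvtColor(im0,cv2.COLOR_BGR2HSV)
r0=((h0[...,0]<8)|(h0[...,0]>172))&(h0[...,1]>60); v,u=np.nonzero(r0[250:300,195:240]); print('start mark px',[(a+195,b+250) for a,b in zip(u,v)])
E
```

```text
215 257 [  2.9 -17.4  -7.7] [ 81  86 126]
215 258 [  3.5 -19.9  -8. ] [ 81  86 125]
214 259 [  6.3 -22.1  -9.1] [ 97 101 142]
215 259 [  3.8 -21.1  -4.6] [ 83  88 128]
214 260 [  6.9 -24.5  -9.4] [ 90  95 149]
215 260 [  4.9 -25.8 -11.3] [ 84  89 139]
214 261 [  7.1 -25.3  -4.6] [ 70  76 116]
215 261 [  4.8 -25.4  -3.1] [ 72  78 119]
216 262 [  1.7 -21.6  17.6] [66 72 97]
[213 247]
start mark px [(np.int64(216), np.int64(261)), (np.int64(217), np.int64(261)), (np.int64(216), np.int64(262)), (np.int64(217), np.int64(262))]
```

Emit:
{"api": "carry_out", "payload": {"commands": [[[0, 0, 0], [0, 0, 0], 0], [[0, 0, 0], [0, 0, 0], 0], [[0, 0, 0], [0, 0, 0], 0], [[0, 0, 0], [0, 0, 0], 0]]}}

```text
time: 21.95
eef_pos: [503.6, 285.7, 141.3]
ee_rot: [0.137, 0.939, 0.194, 0.25]
force: [-0.2, 0.4, 0.0]
gripper_width: 42.5
gripper_force: 0.0
```

```bash
python3 mz.py
```

```text
22.2 [504.1 286.4 141.9] q6 2.521 M [ 0.174 -0.198  0.022] sd [0.029 0.033 0.025] F [ 0.04  0.04 -0.26] w 42.52840011084827 0.0
```

Emit:
{"api": "carry_out", "payload": {"commands": [[[0, 0, 0], [0, 0, -8], 0], [[0, 0, 0], [0, 0, -16], 0], [[0, 0, 0], [0, 0, -24], 0], [[0, 0, 0], [0, 0, -30], 0], [[0, 0, 0], [0, 0, -30], 0], [[0, 0, 0], [0, 0, -30], 1], [[0, 0, 0], [0, 0, -30], 1], [[0, 0, 0], [0, 0, -30], 1], [[0, 0, 0], [0, 0, -30], 1], [[0, 0, 0], [0, 0, -30], 1]]}}

```text
time: 23.2
eef_pos: [504.1, 286.8, 142.2]
ee_rot: [0.197, 0.856, 0.431, 0.207]
force: [-3.0, 1.1, 2.4]
gripper_width: 13.4
gripper_force: 68.3
```

```bash
python3 mz.py
```

```text
23.45 [504.1 286.8 142.2] q6 1.997 M [ 0.599 -0.096  0.013] sd [0.031 0.017 0.04 ] F [-0.03 -1.47 -4.56] w 13.864780570569799 68.34705948829651
```

Emit:
{"api": "carry_out", "payload": {"commands": [[[0, 0, 0], [0, 0, 4], 1], [[0, 0, 0], [0, 0, 8], 1], [[0, 0, 0], [0, 0, 8], 1]]}}

```text
time: 23.75
eef_pos: [504.4, 287.1, 142.4]
ee_rot: [0.182, 0.884, 0.37, 0.221]
force: [-3.8, 3.1, 3.0]
gripper_width: 13.7
gripper_force: 68.3
```

```bash
python3 mz.py
```

```text
24.0 [504.3 287.  142.4] q6 2.135 M [0.701 0.017 0.016] sd [0.021 0.023 0.031] F [ 0.95 -2.43 -5.82] w 13.59005757798515 68.30728054046631
```

Emit:
{"api": "carry_out", "payload": {"commands": [[[0, 0, 0], [0, 0, 4], 1], [[0, 0, 0], [0, 0, 8], 1], [[0, 0, 0], [0, 0, 8], 1]]}}

```text
time: 24.3
eef_pos: [504.1, 286.6, 142.3]
ee_rot: [0.166, 0.908, 0.308, 0.232]
force: [-5.0, 2.6, 4.9]
gripper_width: 13.7
gripper_force: 68.5
```

```bash
python3 mz.py
```

```text
24.55 [504.1 286.5 142.3] q6 2.275 M [ 0.534 -0.27  -0.073] sd [0.028 0.017 0.041] F [-0.39 -2.19 -7.19] w 13.87503535280239 68.53606581687927
```

Emit:
{"api": "carry_out", "payload": {"commands": [[[0, 0, 0], [0, 0, 4], 1], [[0, 0, 0], [0, 0, 8], 1], [[0, 0, 0], [0, 0, 8], 1]]}}

```text
time: 24.85
eef_pos: [503.6, 286.1, 142.1]
ee_rot: [0.15, 0.927, 0.244, 0.243]
force: [-7.2, 2.2, 5.8]
gripper_width: 13.7
gripper_force: 68.7
```

```bash
python3 mz.py
```

```text
25.1 [503.6 286.1 142.1] q6 2.413 M [ 0.5   -0.578 -0.47 ] sd [0.04  0.026 0.016] F [-2.42 -2.21 -9.51] w 13.404995815306652 68.73633742332458
```

Emit:
{"api": "carry_out", "payload": {"commands": [[[0, 0, 0], [0, 0, -3], 1], [[0, 0, 0], [0, 0, -5], 1], [[0, 0, 0], [0, 0, -5], 0.4], [[0, 0, 0], [0, 0, -5], 0.4], [[0, 0, 0], [0, 0, -5], 0.4], [[0, 0, 0], [0, 0, -5], 0.4], [[0, 0, 0], [0, 0, -5], 1], [[0, 0, 0], [0, 0, -5], 1], [[0, 0, 0], [0, 0, -5], 1], [[0, 0, 0], [0, 0, -5], 1]]}}

```text
time: 26.1
eef_pos: [504.1, 286.6, 142.1]
ee_rot: [0.16, 0.915, 0.283, 0.236]
force: [-0.7, 0.7, 1.5]
gripper_width: 13.7
gripper_force: 68.2
```

```bash
python3 mz.py
```

```text
26.35 [504.1 286.6 142.1] q6 2.329 M [ 0.348 -0.219  0.001] sd [0.027 0.022 0.026] F [-0.48 -1.08 -2.09] w 13.478793671008592 68.23912739753723
```

Emit:
{"api": "carry_out", "payload": {"commands": [[[0, 0, 0], [0, 0, 3], 1], [[0, 0, 0], [0, 0, 6], 1], [[0, 0, 0], [0, 0, 6], 1]]}}

```text
time: 26.65
eef_pos: [504.1, 286.5, 142.1]
ee_rot: [0.148, 0.929, 0.236, 0.245]
force: [-2.4, 0.4, 2.0]
gripper_width: 13.3
gripper_force: 68.2
```

```bash
python3 mz.py
```

```text
26.9 [504.1 286.5 142.1] q6 2.433 M [ 0.258 -0.295 -0.36 ] sd [0.025 0.023 0.018] F [-0.91 -0.68 -3.21] w 13.257792904663127 68.25497031211853
```

The stop shows immediate torque on the re-grip, so the knob is tight. I'll unwind, release, back off above the knob, turn back and return to the handle.

Emit:
{"api": "carry_out", "payload": {"commands": [[[0, 0, 0], [0, 0, -3], 1], [[0, 0, 0], [0, 0, -5], 1], [[0, 0, 0], [0, 0, -5], 0], [[0, 0, 0], [0, 0, -5], 0], [[0, 0, 0], [0, 0, -5], 0], [[0, 0, 0], [0, 0, -5], 0], [[0, 0, -1.5], [0, 0, -5], 0], [[0, 0, -3], [0, 0, -5], 0], [[0, 0, -3.3], [0, 0, -5], 0], [[0, 0, -3.3], [0, 0, -5], 0]]}}

```text
time: 27.9
eef_pos: [486.8, 292.5, 171.1]
ee_rot: [0.157, 0.918, 0.276, 0.239]
force: [-0.2, 0.4, -0.8]
gripper_width: 42.9
gripper_force: 0.0
```

```bash
python3 st.py
```

```text
27.9 [486.8 292.5 171.1] f tool [-0.18 -0.69  0.48] m [ 0.177 -0.189  0.018] w 42.895493027840295 q [ 0.8   0.26  1.97 -0.76  0.78  2.31]
shift [-0.04, 0.12, 7.25] turn [0.0, -0.3, -37.0] rows 4.3
```

Emit:
{"api": "carry_out", "payload": {"commands": [[[0, 0, 0], [0, 0, -8], 0], [[0, 0, 0], [0, 0, -16], 0], [[0, 0, 0], [0, 0, -24], 0], [[0, 0, 0], [0, 0, -32], 0], [[0, 0, 0], [0, 0, -37], 0], [[0, 0, 2], [0, 0, -37], 0], [[0, 0, 4], [0, 0, -37], 0], [[0, 0, 6], [0, 0, -37], 0], [[0, 0, 7.2], [0, 0, -37], 0], [[0, 0, 7.2], [0, 0, -37], 0]]}}

```text
time: 28.9
eef_pos: [524.4, 279.4, 107.8]
ee_rot: [0.226, 0.783, 0.553, 0.174]
force: [-1.8, -0.8, -0.6]
gripper_width: 43.0
gripper_force: 0.0
```

Emit:
{"api": "carry_out", "payload": {"commands": [[[0, 0, 0], [0, 0, 0], 0], [[0, 0, 0], [0, 0, 0], 0], [[0, 0, 0], [0, 0, 0], 0]]}}

```text
time: 29.2
eef_pos: [524.6, 280.8, 110.3]
ee_rot: [0.225, 0.783, 0.552, 0.176]
force: [-0.6, 0.2, 0.4]
gripper_width: 42.8
gripper_force: 0.0
```

```bash
python3 st.py; python3 mz.py
```

```text
29.2 [524.6 280.8 110.3] f tool [-0.   -0.36 -0.69] m [0.229 0.028 0.002] w 42.84080547432992 q [ 0.72  0.37  2.   -0.89  0.64  1.76]
shift [-0.06, 0.09, -0.01] turn [0.1, -0.2, 0.0] rows 0.0
29.45 [524.5 280.5 109.7] q6 1.76 M [ 0.238  0.005 -0.008] sd [0.011 0.033 0.019] F [ 0.15 -0.13  0.02] w 42.720169518574615 0.0
```

Emit:
{"api": "carry_out", "payload": {"commands": [[[0, 0, 0], [0, 0, 0], 1], [[0, 0, 0], [0, 0, 0], 1], [[0, 0, 0], [0, 0, 0], 1], [[0, 0, 0], [0, 0, 0], 1], [[0, 0, 0], [0, 0, 0], 1], [[0, 0, -0.3], [0, 0, 0], 1], [[0, 0, -0.6], [0, 0, 0], 1], [[0, 0, -0.9], [0, 0, 0], 1], [[0, 0, -1.2], [0, 0, 0], 1]], "force": 45}}

```text
time: 30.35
eef_pos: [518.1, 282.2, 119.3]
ee_rot: [0.225, 0.783, 0.553, 0.175]
force: [1.9, -0.2, -3.7]
gripper_width: 21.1
gripper_force: 44.0
```

```bash
python3 st.py
```

```text
30.35 [518.1 282.2 119.3] f tool [ 0.29 -0.49  4.12] m [0.51  0.148 0.009] w 21.13777599769533 q [ 0.73  0.35  1.99 -0.86  0.66  1.74]
shift [-0.01, 0.15, 1.11] turn [0.1, -0.1, 0.0] rows 0.2
```

Light drag only; drawing it out the rest of the way.

Emit:
{"api": "carry_out", "payload": {"commands": [[[0, 0, -1], [0, 0, 0], 1], [[0, 0, -2], [0, 0, 0], 1], [[0, 0, -3], [0, 0, 0], 1], [[0, 0, -4], [0, 0, 0], 1], [[0, 0, -5.5], [0, 0, 0], 1], [[0, 0, -7], [0, 0, 0], 1], [[0, 0, -9], [0, 0, 0], 1], [[0, 0, -9], [0, 0, 0], 1], [[0, 0, -9], [0, 0, 0], 1], [[0, 0, -9], [0, 0, 0], 1]]}}

```text
time: 31.35
eef_pos: [470.9, 296.1, 194.2]
ee_rot: [0.225, 0.783, 0.553, 0.175]
force: [0.7, 0.5, -1.6]
gripper_width: 21.1
gripper_force: 44.7
```

```bash
python3 st.py; python3 - <<'E'
from h import *
P,R,s=cur()
for nm in('scene','top'):
    c=snap(nm); W=cloud(c); L=(W-P)@R; im=c['image']; v,u=np.mgrid[0:400,0:640]; hsv=cv2.cvtColor(im,cv2.COLOR_BGR2HSV)
    br=(hsv[...,0]>10)&(hsv[...,0]<30)&(hsv[...,1]>90)&(hsv[...,2]>90)&(np.hypot(L[...,0],L[...,1])<28)&(L[...,2]>30)&(L[...,2]<62); print(nm,'brass',br.sum(),L[br].round(0).tolist()[:12])
    near=(np.hypot(L[...,0],L[...,1])<32)&(L[...,2]>-6)&(L[...,2]<14); m=near&(im.min(-1)>100)
    o,d=rays(c,u[m].astype(float),v[m].astype(float)); o=(o-P)@R; d=d@R
    X=(o+d*((3.5-o[2])/d[:,2])[:,None])[:,:2]; a=np.arctan2(X[:,1],X[:,0]); r=np.hypot(*X.T); B=[]
    for k in np.arange(-np.pi,np.pi,.2):
        w=(a>=k)&(a<k+.2)
        if w.any() and r[w].max()>19.5: B.append(X[w][r[w].argmax()])
    B=np.array(B); f=least_squares(lambda q:np.hypot(B[:,0]-q[0],B[:,1]-q[1])-24.2,[0,0],loss='soft_l1'); print(' collar ctr xy',f.x.round(2),len(B))
    p=proj(c,P+35*R[:,2]).astype(int); cv2.imwrite(f'pics/{nm}6.png',cv2.resize(im[p[1]-20:p[1]+20,p[0]-20:p[0]+20],(400,400),interpolation=cv2.INTER_CUBIC))
cv2.imwrite('pics/out.png',np.hstack([cv2.imread(f'pics/{k}6.png') for k in('scene','top')]))
E
```

```text
31.35 [470.9 296.1 194.2] f tool [ 0.62 -0.48  1.6 ] m [ 0.483 -0.039 -0.041] w 21.086182192797157 q [ 0.83  0.22  1.95 -0.72  0.84  1.63]
shift [0.04, 0.16, 10.07] turn [0.1, -0.1, 0.0] rows 2.0
scene brass 0 []
 collar ctr xy [-0.41  0.55] 17
top brass 9 [[-4.0, 17.0, 45.0], [-1.0, 13.0, 46.0], [-3.0, 13.0, 47.0], [-6.0, 14.0, 47.0], [-2.0, 11.0, 44.0], [-5.0, 13.0, 43.0], [-6.0, 11.0, 47.0], [-4.0, 8.0, 46.0], [-7.0, 10.0, 45.0]]
 collar ctr xy [-1.86  1.66] 19
```

View pics/out.png

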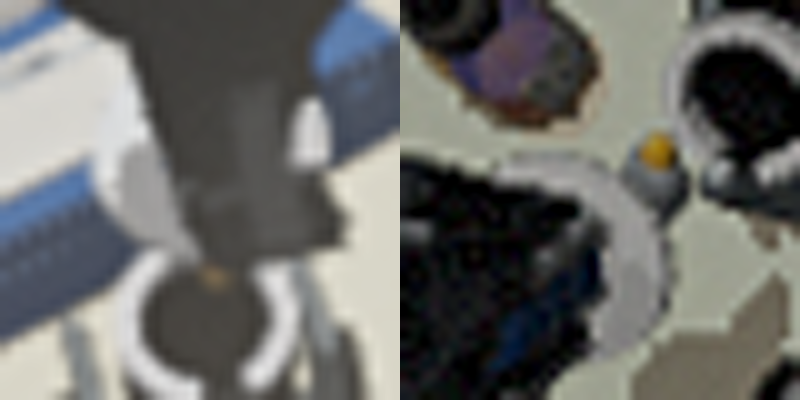

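The top crop shows the brass plunger protruding at (658,152) to about 16 mm from the axis, so the reading is locked. The scene crop shows the tube standing clear beneath. Next I retreat and carry the gauge back.

Emit:
{"api": "carry_out", "payload": {"commands": [[[0, 0, -3], [0, 0, 0], 1], [[0, 0, -6], [0, 0, 0], 1], [[0, 0, -9], [0, 0, 0], 1], [[0, 0, -10], [0, 0, 0], 1], [[0, 0, -10], [0, 0, 0], 1]]}}

```text
time: 31.95
eef_pos: [418.9, 312.9, 279.1]
ee_rot: [0.225, 0.783, 0.553, 0.176]
force: [0.4, -1.0, -1.7]
gripper_width: 20.9
gripper_force: 44.7
```

```bash
python3 - <<'E'
from h import *
P,R,s=cur(); print(P.round(1),s['q'].round(2))
delta([490,40,290],Rdown(33.5)); delta([557,-240,285],Rdown(33.5))
E
```

```text
[418.9 312.9 279.1] [ 0.94  0.11  1.85 -0.63  1.06  1.57]
shift [-23.42, 14.05, 7.12] turn [31.5, 13.8, -51.5] rows 7.2
shift [-47.69, 27.11, 15.46] turn [31.5, 13.8, -51.5] rows 11.4
```

Emit:
{"api": "carry_out", "payload": {"commands": [[[-3.8, 2.2, 1.1], [2.5, 1.1, -4.1], 1], [[-7.6, 4.4, 2.2], [5, 2.2, -8.2], 1], [[-11.4, 6.6, 3.5], [7.6, 3.3, -12.4], 1], [[-15.2, 8.8, 4.7], [10, 4.4, -16.5], 1], [[-19, 11, 5.9], [12.6, 5.5, -20.6], 1], [[-23, 13.3, 7.2], [15.1, 6.6, -24.7], 1], [[-27, 15.6, 8.5], [17.6, 7.7, -28.8], 1], [[-31, 17.9, 9.8], [20.2, 8.8, -33], 1], [[-35, 20.2, 11.1], [22.7, 9.9, -37], 1], [[-38.5, 22.1, 12.3], [25.2, 11, -41.2], 1]]}}

```text
time: 32.95
eef_pos: [514.5, -72.2, 284.1]
ee_rot: [0.045, 0.55, 0.833, 0.035]
force: [1.3, 1.0, -2.0]
gripper_width: 20.6
gripper_force: 44.6
```

```bash
python3 - <<'E'
from h import *
P,R,s=cur(); print(P.round(1),s['q'].round(2))
delta([556.7,-240,260],Rdown(33.5))
E
```

```text
[514.5 -72.2 284.1] [-0.18  0.15  1.67  0.03  1.22 -0.59]
shift [-16.99, -3.01, 2.74] turn [6.0, 2.7, -10.3] rows 3.5
```

Emit:
{"api": "carry_out", "payload": {"commands": [[[-4.5, -0.8, 0.5], [1.5, 0.7, -2.6], 1], [[-9, -1.6, 1], [3, 1.4, -5.2], 1], [[-13, -2.3, 1.8], [4.5, 2, -7.8], 1], [[-17, -3, 2.7], [6, 2.7, -10.3], 1], [[-17, -3, 2.7], [6, 2.7, -10.3], 1], [[-17, -3, 2.7], [6, 2.7, -10.3], 1], [[-17, -3, 2.7], [6, 2.7, -10.3], 1], [[-17, -3, 2.7], [6, 2.7, -10.3], 1], [[-17, -3, 2.7], [6, 2.7, -10.3], 1]]}}

```text
time: 33.85
eef_pos: [556.7, -236.1, 263.0]
ee_rot: [0.002, 0.474, 0.881, 0.001]
force: [0.7, 0.0, -1.2]
gripper_width: 21.1
gripper_force: 44.7
```

```bash
python3 - <<'E'
from h import *
P,R,s=cur(); print(P.round(1),s['q'].round(2))
delta([556.7,-240,150],Rdown(33.5))
c=snap('scene'); W=cloud(c);L=(W-P)@R;im=c['image']
m=(np.hypot(L[...,0],L[...,1])<30)&(L[...,2]>-4)&(L[...,2]<13)&(im.min(-1)>100); print('collar',m.sum(),L[m].mean(0).round(1),np.percentile(L[m],[2,98],axis=0).round(1).tolist())
hsv=cv2.cvtColor(im,cv2.COLOR_BGR2HSV); r=((hsv[...,0]<8)|(hsv[...,0]>172))&(hsv[...,1]>90)&(np.hypot(L[...,0],L[...,1])<32)&(L[...,2]>-5)&(L[...,2]<15); print('red',L[r].round(0).tolist())
sh=(np.hypot(L[...,0],L[...,1])<14)&(L[...,2]>25)&(L[...,2]<60)
o=-c['R'].T@c['t']; o=(o-P)@R; cd=o[:2]/np.hypot(*o[:2]); pr=np.array([-cd[1],cd[0]]); q=L[sh][:,:2]@pr; print('shank',sh.sum(),'pr',pr.round(2),np.percentile(q,[3,50,97]).round(1) if sh.any() else '')
E
```

```text
[ 556.7 -236.1  263. ] [-0.42  0.35  1.44  0.    1.35 -1.01]
shift [-0.29, -0.26, 11.3] turn [0.2, 0.2, -0.0] rows 2.3
collar 49 [16.2  0.3  2.7] [[2.1, -20.1, -0.4], [25.7, 20.0, 6.4]]
red []
shank 57 pr [0.17 0.98] [-10.3  -1.4  10.2]
```

Emit:
{"api": "carry_out", "payload": {"commands": [[[-0.3, -0.2, 2], [0.2, 0.2, 0], 1], [[-0.3, -0.2, 5], [0.2, 0.2, 0], 1], [[-0.3, -0.2, 8], [0.2, 0.2, 0], 1], [[-0.3, -0.2, 10], [0.2, 0.2, 0], 1], [[-0.3, -0.2, 11.3], [0.2, 0.2, 0], 1], [[-0.3, -0.2, 11.3], [0.2, 0.2, 0], 1], [[-0.3, -0.2, 11.3], [0.2, 0.2, 0], 1], [[-0.3, -0.2, 11.3], [0.2, 0.2, 0], 1]]}}

```text
time: 34.7
eef_pos: [558.3, -240.9, 151.1]
ee_rot: [0.001, 0.474, 0.881, 0.0]
force: [-0.3, -0.3, -1.9]
gripper_width: 21.0
gripper_force: 44.7
```

```bash
python3 - <<'E'
from h import *
P,R,s=cur(); print(P.round(1),s['force'])
delta([556.7,-240,95],Rdown(33.5))
E
```

```text
[ 558.3 -240.9  151.1] [-0.32135231 -0.31019664 -1.88971754]
shift [0.18, -0.09, 5.61] turn [0.1, 0.1, -0.1] rows 1.1
```

Emit:
{"api": "carry_out", "payload": {"commands": [[[0.15, -0.1, 0.5], [0, 0, 0], 1], [[0.15, -0.1, 1.2], [0, 0, 0], 1], [[0.15, -0.1, 2], [0, 0, 0], 1], [[0.15, -0.1, 3], [0, 0, 0], 1], [[0.15, -0.1, 4], [0, 0, 0], 1], [[0.15, -0.1, 5], [0, 0, 0], 1], [[0.15, -0.1, 5.6], [0, 0, 0], 1], [[0.15, -0.1, 5.6], [0, 0, 0], 1]]}}

```text
time: 35.5
eef_pos: [555.0, -239.6, 92.1]
ee_rot: [-0.002, 0.474, 0.881, 0.0]
force: [0.1, -0.3, -2.0]
gripper_width: 21.2
gripper_force: 44.7
```

```bash
python3 - <<'E'
from h import *
P,R,s=cur(); print(P.round(1),s['force'],s['moment'])
delta([556.7,-240,82],Rdown(33.5))
E
```

```text
[ 555.  -239.6   92.1] [ 0.11373377 -0.32177525 -1.95936022] [0.0068177  0.01730734 0.02723107]
shift [-0.13, 0.12, 1.01] turn [-0.1, -0.2, -0.1] rows 0.2
```

Emit:
{"api": "carry_out", "payload": {"commands": [[[0, 0.05, 0.3], [0, 0, 0], 1], [[0, 0.05, 0.6], [0, 0, 0], 1], [[0, 0.05, 0.8], [0, 0, 0], 1], [[0, 0.05, 0.8], [0, 0, 0], 1], [[0, 0.05, 0.8], [0, 0, 0], 1]]}}

```text
time: 36.0
eef_pos: [556.2, -239.7, 85.6]
ee_rot: [-0.0, 0.474, 0.881, 0.0]
force: [0.5, 0.3, -1.3]
gripper_width: 21.0
gripper_force: 44.7
```

```bash
python3 - <<'E'
from h import *
P,R,s=cur(); print(P.round(1),s['force'],s['moment'])
delta([556.7,-240,81],Rdown(33.5))
E
```

```text
[ 556.2 -239.7   85.6] [ 0.54008678  0.31065181 -1.34194904] [ 0.00369624  0.02421448 -0.00163846]
shift [-0.06, 0.02, 0.46] turn [0.0, -0.0, -0.1] rows 0.1
```

Emit:
{"api": "carry_out", "payload": {"commands": [[[0, 0, 0.2], [0, 0, 0], 1], [[0, 0, 0.4], [0, 0, 0], 1], [[0, 0, 0.45], [0, 0, 0], 1], [[0, 0, 0.45], [0, 0, 0], 1], [[0, 0, 0.45], [0, 0, 0], 1]]}}

```text
time: 36.5
eef_pos: [556.3, -239.8, 81.5]
ee_rot: [0.0, 0.474, 0.881, 0.0]
force: [-0.3, -0.2, 3.1]
gripper_width: 20.7
gripper_force: 45.5
```

```bash
python3 mz.py
```

```text
36.75 [ 556.3 -239.8   81.4] q6 -1.009 M [ 0.182  0.226 -0.042] sd [0.028 0.019 0.018] F [ 0.06 -1.13 -4.63] w 20.510242287463143 45.52276253700256
```

The collar is resting on the prongs. Releasing and withdrawing upward.

Emit:
{"api": "carry_out", "payload": {"commands": [[[0, 0, -0.05], [0, 0, 0], 1], [[0, 0, -0.05], [0, 0, 0], 0], [[0, 0, -0.05], [0, 0, 0], 0], [[0, 0, -0.05], [0, 0, 0], 0], [[0, 0, -0.05], [0, 0, 0], 0], [[0, 0, -0.05], [0, 0, 0], 0], [[0, 0, -0.05], [0, 0, 0], 0]]}}

```text
time: 37.45
eef_pos: [556.1, -239.6, 81.4]
ee_rot: [-0.0, 0.474, 0.881, 0.0]
force: [0.6, 0.1, 1.1]
gripper_width: 42.4
gripper_force: 0.0
```

Emit:
{"api": "carry_out", "payload": {"commands": [[[0, 0, -1], [0, 0, 0], 0], [[0, 0, -3], [0, 0, 0], 0], [[0, 0, -6], [0, 0, 0], 0], [[0, 0, -10], [0, 0, 0], 0], [[0, 0, -14], [0, 0, 0], 0], [[0, 0, -18], [0, 0, 0], 0], [[0, 0, -22], [0, 0, 0], 0], [[5, 0, -24], [0, 0, 0], 0], [[10, 0, -24], [0, 0, 0], 0], [[15, 0, -24], [0, 0, 0], 0]]}}

```text
time: 38.45
eef_pos: [474.8, -116.5, 323.2]
ee_rot: [0.001, 0.475, 0.88, 0.001]
force: [1.6, 1.2, 0.9]
gripper_width: 42.9
gripper_force: 0.0
```

Emit:
{"api": "carry_out", "payload": {"commands": [[[5, 0, 0], [0, 0, 0], 0], [[10, 0, 0], [0, 0, 0], 0], [[15, 0, 0], [0, 0, 0], 0], [[20, 0, 0], [0, 0, 0], 0], [[25, 0, 0], [0, 0, 0], 0], [[25, 0, 0], [0, 0, 0], 0], [[25, 0, 0], [0, 0, 0], 0], [[25, 0, 0], [0, 0, 0], 0]]}}

```text
time: 39.25
eef_pos: [338.5, 90.5, 322.1]
ee_rot: [0.0, 0.474, 0.88, 0.0]
force: [-0.2, 0.3, -0.2]
gripper_width: 42.5
gripper_force: 0.0
```

```bash
python3 - <<'E'
from h import *
P,R,s=cur(); print(s['time'],P.round(1),s['force'].round(1))
c=snap('top'); W=cloud(c); im=c['image']
D=np.linalg.norm(W[...,:2]-G,axis=-1)
m=(D<16)&(W[...,2]>142)&(W[...,2]<151); print('knobtop',m.sum(),W[m].mean(0).round(1) if m.any() else '')
m=(D<30)&(W[...,2]>74)&(W[...,2]<81)&(im.min(-1)>110); print('collar',m.sum(),W[m].mean(0).round(1))
hsv=cv2.cvtColor(im,cv2.COLOR_BGR2HSV);r=((hsv[...,0]<8)|(hsv[...,0]>172))&(hsv[...,1]>110)&(np.linalg.norm(W-[558,-240,77],axis=-1)<36); print('stripe',r.sum(),W[r].mean(0).round(1) if r.any() else '')
E
```

```text
39.25 [338.5  90.5 322.1] [-0.2  0.3 -0.2]
knobtop 34 [ 556.5 -240.2  145. ]
collar 164 [ 556.3 -235.7   76.9]
stripe 8 [ 537.5 -248.9   76.5]
```

```bash
python3 -c "
from cell import robot
print(robot.hand_in())"
```

```text
the job is handed in; nothing more can be done
None
```

I measured the bore and hung the gauge back upright in its fork at 39 s. The knob's tightness (judged from turning torque) and the locked plungers (about 16 mm from the axis in one image) are inferred, not read directly, and the hand-in returned no verdict.

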